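Lock the medicines away

ROBOT

A 6-joint arm with a two-finger parallel gripper is mounted at the origin on a cart in front of the work surface, level with it; the furniture and walls round the work are solid. World frame = base frame: x ahead of the robot, y to its left, z up, the work surface at z = 0. Lengths are in m, angles in rad, forces in N, time in s.
With the tool pointing down it reaches from about 0.375 to 0.9 m from the base axis. Payload 3.1 kg.
Tool frame: the origin (TCP) lies at the very end of the fingers, on their centre line; the grasp point (between the pads) lies 19 mm behind it; z points along the fingers, y is the direction in which the jaws open and shut (so a half turn about z gives the same grasp; the last joint's range is limited). The gripper opens to 85 mm and grips with 20 to 120 N. Pads are 22 mm wide; open, the fingers measure 114 mm over their backs; the gripper's body (76 mm by 85 mm) begins 54 mm behind the grasp point. The pads swing forward as they close: fully open they stand 13 mm farther back than shut.
Start: joints at [-1.506, 0.527, 1.433, -0, 1.181, -0.178], TCP at [0.151, -0.606, 0.231] pointing down, gripper open.
Joint ranges: [-3.08, 3.08], [-0.75, 2.2], [0.22, 2.44], [-1.43, 4.57], [0, 2.65], [-2.85, 2.85]. Speed limits (rad/s): [2.79, 2.79, 3.14, 3.14, 3.14, 3.14].

INTERFACE

Orientations are given as a unit quaternion [x, y, z, w].
In Python, from station import manip gives the robot as it stands. The module is installed in compiled form; this text tells all that it offers.
- The arm moves only by the tool send_rows, never from a script. Its argument "commands" is a list of rows, each an object with "delta_pos": the shift along the world's x, y, z in cm, a list of three; "yaw": the turn about the world's z in rad. A call has 1 to 10 rows; each row shifts and turns the pose as measured when the row begins; what a row does not reach is not made up. A row lasts 1/8 s, in which the tool goes at most 62.5 mm and 10.7 degrees, less where a joint would pass 70% of its speed; a pose out of reach is approached as far as the arm can. A call is refused whole if a number of a shift passes 6.25 or a number of a turn 0.188, either way. A call with a gripper value outside its range is refused whole. "grip" is the closure, from -1 (fully open) to 1 (shut), set as the call begins (left out, the last holds). The fingers move at their own pace and stop on an object; "force" is the grip in N (left out, the last holds). Time passes only in rows, so rows that do not move let the fingers close. It gives the time, the measured TCP pose, the force and the opening at its end, in the units of the state.
- manip.sense(): the state, without advancing time (a new reading comes with each control period).
- manip.snapshot(name): name is "scene" or "top" or "wrist"; returns the picture (384x512x3 uint8, blue, green, red); there is no depth.
- manip.get_calibration(name): a dict with "fx", "fy", "cx", "cy" (pixels), "dist_coeffs" ([k1, k2, p1, p2, k3] as OpenCV has them; the pictures are not rectified), "world_to_cam" (4x4, takes a point from world to camera coordinates); the wrist camera has in their place "mount" (4x4, takes a point from camera to tool coordinates, whose origin is the TCP and whose axes are the flange's). Camera axes: x right, y down, z forward; pixel columns grow to the right and rows downward; lengths in m; the calibration is good to about 2 mm. A picture is of the moment at which its call begins: read the wrist's pose just before it. get_calibration takes no time and is no camera call.
- manip.sign_off(): hands the job in, once; it reports no verdict.
The state is a dict: "t": time; "q": joint angles; "qd": joint speeds; "tau": joint torques, N m; "tcp_pos": TCP position; "tool_rot": TCP orientation; "force": force on the tool from outside, world axes, zero at the start; "ft_torque": the same for the moment, N m; "finger_gap": opening from 0.0 (shut) to 1.0 (fully open).
Only numpy, scipy, OpenCV 4.12 (cv2) and the standard library are available. Lean on these libraries where they do the work, as an engineer would, in place of code of your own. Each camera call takes 0.05 s, during which the arm holds its last target. There are 200 camera calls.

TASK

Put the medicines from the draining board (all the round pots and small cartons there) away in the combination lock box: roll its three wheels to 2-9-7, read left to right from the front, slide the latch back, lift the lid right up, and stand every pot lid-up in a bay of its own in the front row and every carton upright, lengthwise, in a bay of its own in the back row. Then lower the lid gently until it is shut, slide the latch home over the lid's bail and roll all three wheels to 0, without knocking over or shoving the mug left of the box or the egg timer.

Things in the scene. Friction and masses are not known exactly. Their poses are not given: they have to be found in the camera images.
- lock_box: white steel medicine box, fixed, 200 mm wide (its y), 148 mm deep (its x), front to its -x; origin under its middle, 6 mm above the worktop (rubber feet), z up. Rim of the base at z 32, lid top at z 66. In front, to x -141 mm, a dark lock housing, top at z 34. Along x -110 mm lie, left to right seen from the front: wheel 1 (y +76), wheel 2 (y +43), wheel 3 (y +10), latch (y -27), then the lid's bail
- front_row (a point): middle of the front row's floor (on its divider line), z 5 mm in the box frame; the two pot bays are centred 53.5 mm from it along lock_box +y and -y, each 68 mm (x) by 85 mm (y), between the box walls (4 mm thick, top at z 32 mm) and low dividers (top at z 23 mm)
- back_row (a point): middle of the back row's floor (on its divider line), z 5 mm in the box frame; the two carton bays are centred 49 mm from it along lock_box +y and -y, each 64 mm (x) by 94 mm (y). The lid's hinge line runs behind it along lock_box y at x +74 mm, z 32 mm in the box frame
- wheel1 (a joint): left thumbwheel, farthest from the latch, first digit (code 2): 44 mm diameter, 16 mm wide, axle along lock_box y at z 27 mm, top at z 49 mm of the box frame. No stops, stays where left; a fingertip pressed on its top and drawn along turns it by friction (drag 0.03 N m). Digits 0-9 are 0.628 rad apart: value k*0.628 (mod 2 pi) has k on top. Rolling the top towards lock_box +x increases it
- wheel2 (a joint): as wheel1, the middle wheel, second digit: code 9
- wheel3 (a joint): as wheel1, the right wheel, next to the latch, third digit: code 7
- wheel1_code (a point): point on the rim of wheel 1 at its code digit (2); turns with the wheel, straight above the axle, beside the white index lines, when set
- wheel2_code (a point): point on the rim of wheel 2 at its code digit (9); turns with the wheel, straight above the axle, beside the white index lines, when set
- wheel3_code (a point): point on the rim of wheel 3 at its code digit (7); turns with the wheel, straight above the axle, beside the white index lines, when set
- wheel1_zero (a point): point on the rim of wheel 1 at its digit 0; turns with the wheel
- wheel2_zero (a point): point on the rim of wheel 2 at its digit 0; turns with the wheel
- wheel3_zero (a point): point on the rim of wheel 3 at its digit 0; turns with the wheel
- latch (a joint): sliding latch: 0 = home, its tongue over one leg of the lid's bail; slides 14 mm (0.014) along lock_box +y, towards the wheels, to open, only when all three code digits are on top (within about 0.15 rad). While it is back the wheels cannot turn; it goes home over the bail only with the lid shut. Stays where left, drag about 2 N
- latch_grip (a point): middle of the latch's thumb piece: black upright block, 10 mm (box x) by 20 mm (box y) by 18 mm high, top z 65.5 mm and foot z 47.5 mm in the box frame; moves with the latch
- lid (a joint): lid angle: 0 shut, 1.9 rad fully open (leaning back past upright); stiff hinge, stays where it is left, takes 2 to 5 N at the bail to move; cannot rise while the latch is home
- lid_bar (a point): middle of the lid's bail: round bar 9 mm thick, 46 mm long along lock_box y, on two legs that hold it 37 mm clear of the lid's front wall, nothing below it; at x -115.5, y -73, z 37 mm in the box frame with the lid shut; moves with the lid in an arc of radius 190 mm about the hinge line
- pot1: round pot with a screw lid, 58 mm in diameter, 50 mm high, 90 g; origin at the centre of its foot, z up. Stands on the draining board (5 mm above the worktop). May be absent (None)
- pot2: round pot with a screw lid, 58 mm in diameter, 50 mm high, 90 g; origin at the centre of its foot, z up. Stands on the draining board (5 mm above the worktop). May be absent (None)
- carton1: small carton, 32 mm (its x) by 80 mm (its y) by 52 mm high, 58 g; origin at the centre of its underside, z up. Stands on the draining board. May be absent (None)
- carton2: small carton, 32 mm (its x) by 80 mm (its y) by 52 mm high, 58 g; origin at the centre of its underside, z up. Stands on the draining board. May be absent (None)
- egg_timer: white kitchen timer, 61 mm wide, 58 mm high, near the front edge; a bystander; origin at the foot
- mug_c: stoneware mug, 106 mm high, on the worktop left of the box; a bystander; origin at its foot

How it is judged:
On the way, in this order (a step that is already met when the one before it is completed fails the run):
1. the wheels show 2-9-7 at the index lines (z of each of wheel1_code, wheel2_code, wheel3_code in the frame of lock_box above 0.0485 m), for 0.2 s.
2. the latch is slid back (value of joint latch above 0.011 m), for 0.2 s.
3. the lid is open (value of joint lid above 1.3 rad), for 0.2 s.
4. every pot and carton stands in a bay of its row, let go (x of pot1 in the frame of lock_box between -0.048 and -0.014 m and (y of pot1 in the frame of lock_box between 0.0365 and 0.0705 m or y of pot1 in the frame of lock_box between -0.0705 and -0.0365 m) and angle between each of pot1, pot2, carton1, carton2's own z axis and vertical below 0.2 rad and z of each of pot1, pot2, carton1, carton2 in the frame of lock_box below 0.012 m and x of pot2 in the frame of lock_box between -0.048 and -0.014 m and (y of pot2 in the frame of lock_box between 0.0365 and 0.0705 m or y of pot2 in the frame of lock_box between -0.0705 and -0.0365 m) and x of carton1 in the frame of lock_box between 0.018 and 0.058 m and (y of carton1 in the frame of lock_box between 0.029 and 0.069 m or y of carton1 in the frame of lock_box between -0.069 and -0.029 m) and angle between the y axis of each of carton1, carton2 and the y axis of lock_box, either way round below 0.35 rad and x of carton2 in the frame of lock_box between 0.018 and 0.058 m and (y of carton2 in the frame of lock_box between 0.029 and 0.069 m or y of carton2 in the frame of lock_box between -0.069 and -0.029 m) and contact force between the fingers and pot1 below 0.2 N and contact force between the fingers and pot2 below 0.2 N and contact force between the fingers and carton1 below 0.2 N and contact force between the fingers and carton2 below 0.2 N), for 0.3 s.
5. the lid is shut (value of joint lid below 0.03 rad), for 0.2 s.
6. the latch is home (value of joint latch below 0.003 m), for 0.2 s.
At the end, for the whole second after the job is handed in: all wheels show 0 on top (within 0.25 rad), lid shut (0.03 rad), latch home (3 mm), every pot upright on the floor of a front-row bay and every carton upright along a back-row bay (1.7 cm from its centre, upright to 0.2 rad, cartons along the row to 0.35 rad) (z of each of wheel1_zero, wheel2_zero, wheel3_zero in the frame of lock_box above 0.0483 m and value of joint lid below 0.03 rad and value of joint latch below 0.003 m and x of pot1 in the frame of lock_box between -0.048 and -0.014 m and (y of pot1 in the frame of lock_box between 0.0365 and 0.0705 m or y of pot1 in the frame of lock_box between -0.0705 and -0.0365 m) and angle between each of pot1, pot2, carton1, carton2's own z axis and vertical below 0.2 rad and z of each of pot1, pot2, carton1, carton2 in the frame of lock_box below 0.012 m and x of pot2 in the frame of lock_box between -0.048 and -0.014 m and (y of pot2 in the frame of lock_box between 0.0365 and 0.0705 m or y of pot2 in the frame of lock_box between -0.0705 and -0.0365 m) and x of carton1 in the frame of lock_box between 0.018 and 0.058 m and (y of carton1 in the frame of lock_box between 0.029 and 0.069 m or y of carton1 in the frame of lock_box between -0.069 and -0.029 m) and angle between the y axis of each of carton1, carton2 and the y axis of lock_box, either way round below 0.35 rad and x of carton2 in the frame of lock_box between 0.018 and 0.058 m and (y of carton2 in the frame of lock_box between 0.029 and 0.069 m or y of carton2 in the frame of lock_box between -0.069 and -0.029 m)); the robot touches nothing.
It fails at once if the lid is slammed (closing faster than 3 rad/s) (velocity of joint lid below -3 rad/s).
It fails at once if a bystander is knocked over or shoved more than 6 cm (angle between any of egg_timer, mug_c's own z axis and vertical above 0.6 rad or distance of any of egg_timer, mug_c from where it was at the start of the episode above 0.06 m).
Of pot1, pot2, carton1, carton2 only 2 to 4 are there at a start; the rules pass over those that are not, and their reading is None.
At some moment in a run one of pot1, pot2 may be knocked a few centimetres aside while the robot is not near it.
It also fails if it takes over 210 s, if anything falls off the work surface, if the arm or the gripper's body presses on something with over 40 N, if the wrist force passes 120 N, or if a joint passes its speed limit or range.

## Working session

There is one attempt and no reset: what is moved stays moved. The work goes in short steps, Python scripts to look and compute and a tool call to move; the robot and the scene stay as the last step left them, time stands still between calls to the robot, and variables do not carry over. Pictures are saved under pics/ and viewed, about 12 in all and at most 16, crops included, and the job is handed in when it is done.

Besides the shell and the picture viewer there is one more tool, called after ">>>" as name(argument=value, ...) on one line, values as JSON. send_rows: Moves the arm, as the interface text tells. Its arguments: {"type":"object","properties":{"commands":{"type":"array","items":{"type":"object","properties":{"delta_pos":{"type":"array","items":{"type":"number"}},"yaw":{"type":"number"}}}},"grip":{"type":"number"},"force":{"type":"number"}},"required":["commands"]}

```bash
mkdir -p pics; cat > h.py <<'E'
import numpy as np, cv2
from station import manip
from scipy.spatial.transform import Rotation as R
def cam(n, st=None):
    c=manip.get_calibration(n)
    K=np.array([[c['fx'],0,c['cx']],[0,c['fy'],c['cy']],[0,0,1.]]); d=np.array(c['dist_coeffs'],float)
    if n=='wrist':
        s=st or manip.sense(); T=np.eye(4); T[:3,:3]=R.from_quat(s['tool_rot']).as_matrix(); T[:3,3]=s['tcp_pos']
        W=np.linalg.inv(T@np.array(c['mount']))
    else: W=np.array(c['world_to_cam'])
    return K,d,W
def proj(C,P):
    K,d,W=C; P=np.atleast_2d(P).astype(float)
    return cv2.projectPoints(P,cv2.Rodrigues(W[:3,:3])[0],W[:3,3],K,d)[0].reshape(-1,2)
def ray(C,px):
    K,d,W=C; u=cv2.undistortPoints(np.array(px,float).reshape(-1,1,2),K,d).reshape(-1,2)
    D=np.c_[u,np.ones(len(u))]@W[:3,:3]; o=-W[:3,:3].T@W[:3,3]; return o,D
def onz(C,px,z):
    o,D=ray(C,px); return o+D*((z-o[2])/D[:,2])[:,None]
def shot(n,f=None):
    s=manip.sense(); im=np.array(manip.snapshot(n)); 
    if f: cv2.imwrite('pics/'+f+'.png',im)
    return im,cam(n,s)
E
python3 - <<'E'
from h import *
a,_=shot('scene','s0'); b,_=shot('top','t0'); 
s=manip.sense(); print(s)
for n in('scene','top'):
    W=cam(n)[2]; print(n,-W[:3,:3].T@W[:3,3],W[2,:3])
print(manip.get_calibration('wrist')['mount'])
E
```

```text
{'t': 0.1, 'q': array([-1.50550849e+00,  5.28406717e-01,  1.43377813e+00, -2.41202824e-05,
        1.18142687e+00, -1.78521964e-01]), 'qd': array([-0.00180166, -0.00147383, -0.00239492,  0.00096283, -0.00107814,
        0.00019074]), 'tau': array([-1.62913761e-04, -4.43305528e+01, -1.78586769e+01, -1.40531038e-04,
        3.89851702e-03,  1.42419768e-05]), 'tcp_pos': array([ 0.15084124, -0.60584926,  0.23040964]), 'tool_rot': array([ 9.92577731e-01,  1.21607684e-01,  4.59914105e-05, -1.00854778e-03]), 'force': array([ 0.07990441, -0.36295489, -0.12125113]), 'ft_torque': array([0.00024745, 0.04053268, 0.00358518]), 'finger_gap': 0.9982969773402689}
scene [-0.60911943  0.78326436  1.00769959] [ 0.7044887  -0.43979052 -0.5570278 ]
top [ 0.39725145 -0.01658059  1.2053953 ] [ 0.13390877  0.02407756 -0.99070112]
[[-6.79504628e-04 -9.60135490e-01 -2.79534219e-01  7.13593464e-02]
 [ 9.99999532e-01 -8.44934787e-04  4.71311047e-04 -5.54618423e-04]
 [-6.88710649e-04 -2.79533768e-01  9.60135614e-01 -1.42297495e-01]
 [ 0.00000000e+00  0.00000000e+00  0.00000000e+00  1.00000000e+00]]
```

View pics/s0.png

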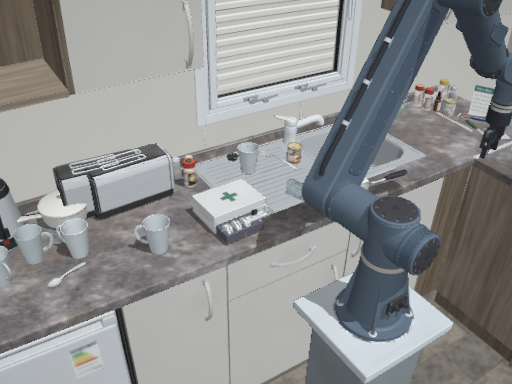

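View pics/t0.png

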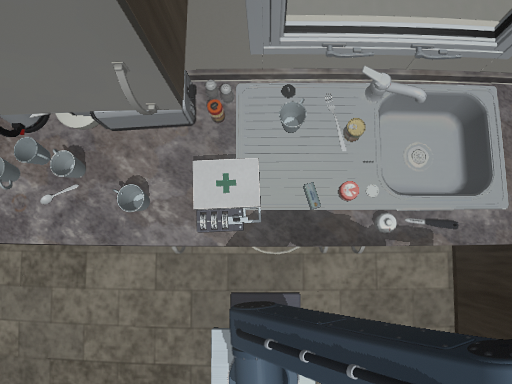

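```bash
python3 - <<'E'
from h import *
b=cv2.imread('pics/t0.png'); c=cv2.resize(b[75:240,180:430],None,fx=3.2,fy=3.2,interpolation=cv2.INTER_CUBIC); cv2.imwrite('pics/t0c.png',c)
C=cam('top')
for n,p,z in[('boxTL',(194,160),.072),('boxTR',(258,158),.072),('boxBR',(260,208),.072),('boxBL',(194,208),.072),('redpot',(349,190),.055),('carton',(312,195),.057),('yel',(355,129),.055),('wh',(372,190),.03),('timer',(387,222),.058),('mug',(131,198),.106)]:
    print(n,onz(C,[p],z)[0].round(3))
E
```

```text
boxTL [0.662 0.206 0.072]
boxTR [0.667 0.013 0.072]
boxBR [0.516 0.006 0.072]
boxBL [0.516 0.203 0.072]
redpot [ 0.572 -0.262  0.055]
carton [ 0.556 -0.149  0.057]
yel [ 0.763 -0.287  0.055]
wh [ 0.575 -0.339  0.03 ]
timer [ 0.474 -0.373  0.058]
mug [0.542 0.384 0.106]
```

View pics/t0c.png

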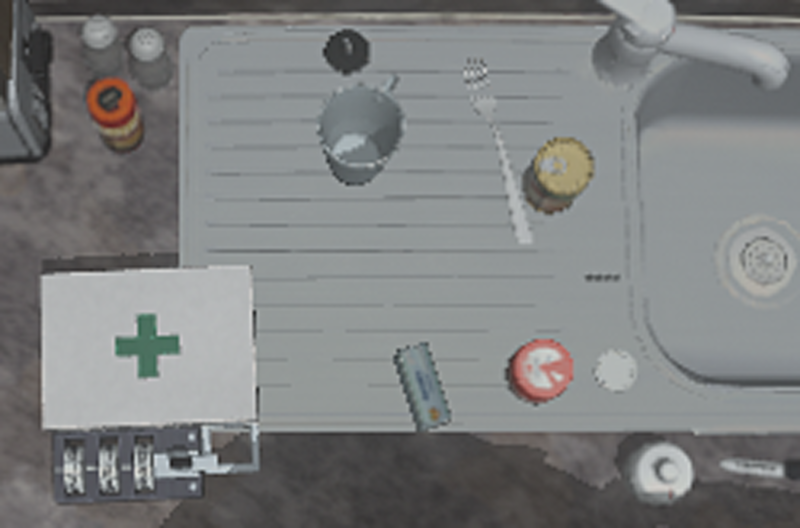

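>>> send_rows(commands=[{"delta_pos": [4,4,1.5],"yaw": -0.05},{"delta_pos": [4,4,1.5],"yaw": -0.05},{"delta_pos": [4,4,1.5],"yaw": -0.05},{"delta_pos": [4,4,1.5],"yaw": -0.05},{"delta_pos": [4,4,1.5],"yaw": -0.04},{"delta_pos": [4,4,1.5]},{"delta_pos": [4,4,1.5]},{"delta_pos": [4,4,0]},{"delta_pos": [3,3,0]},{"delta_pos": [0,0,0]}])

```text
validation failed for argument at $.co...
```

```bash
python3 - <<'E'
from h import *
s=manip.sense(); print(s['t'],s['tcp_pos'],R.from_quat(s['tool_rot']).as_matrix()[:,0],s['force'])
im,C=shot('wrist','w1'); print(C[0][0,0],onz(C,[(0,0),(511,0),(511,383),(0,383)],0).round(2)); shot('scene','s1')
E
```

```text
0.1 [ 0.15084124 -0.60584926  0.23040964] [9.70423138e-01 2.41410066e-01 3.36594420e-04] [ 0.07990441 -0.36295489 -0.12125113]
309.87659945870007 [[ 0.25 -0.3   0.  ]
 [ 0.38 -0.82  0.  ]
 [-0.09 -1.06  0.  ]
 [-0.28 -0.31  0.  ]]
```

View pics/w1.png

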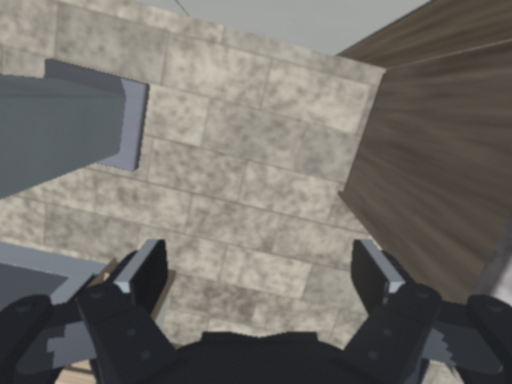

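>>> send_rows(commands=[{"delta_pos": [4,4,1.5],"yaw": -0.05},{"delta_pos": [4,4,1.5],"yaw": -0.05},{"delta_pos": [4,4,1.5],"yaw": -0.05},{"delta_pos": [4,4,1.5],"yaw": -0.05},{"delta_pos": [4,4,1.5],"yaw": -0.04},{"delta_pos": [4,4,1.5],"yaw": 0},{"delta_pos": [4,4,1.5],"yaw": 0},{"delta_pos": [4,4,0],"yaw": 0},{"delta_pos": [3,3,0],"yaw": 0},{"delta_pos": [0,0,0],"yaw": 0}])

```text
t: 1.45
tcp_pos: [0.5089, -0.2441, 0.3373]
tool_rot: [1.0, -0.004, 0.002, -0.001]
force: [-0.2, -0.3, -0.8]
finger_gap: 1.002
```

```bash
python3 - <<'E'
from h import *
im,C=shot('wrist','w2'); print(onz(C,[(0,0),(511,0),(511,383),(0,383)],0).round(2)); a,_=shot('scene','s2')
c=cv2.resize(a[100:250,180:430],None,fx=1.6,fy=1.6,interpolation=cv2.INTER_CUBIC)
o=np.zeros((384+240,512,3),np.uint8);o[:384]=im;o[384:,:400]=c
cv2.imwrite('pics/c2.png',o[:600])
E
```

```text
[[ 0.71  0.11  0.  ]
 [ 0.71 -0.59  0.  ]
 [ 0.04 -0.73 -0.  ]
 [ 0.05  0.27  0.  ]]
```

View pics/c2.png

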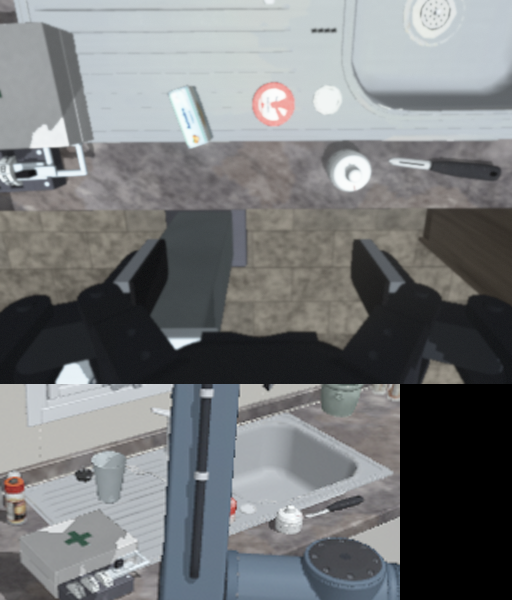

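```bash
python3 - <<'E'
from h import *
t=cv2.imread('pics/t0.png'); s=cv2.imread('pics/s0.png'); w=cv2.imread('pics/w2.png')
Ct,Cs=cam('top'),cam('scene'); Cw=cam('wrist')
lab=lambda im,lo,hi:cv2.inRange(cv2.cvtColor(im,cv2.COLOR_BGR2HSV),lo,hi)
m=lab(t,(12,70,90),(30,255,255))[110:145,335:375]; ys,xs=np.nonzero(m); print('yel',xs.min()+335,xs.max()+335,ys.min()+110,ys.max()+110)
# red pot
m=lab(w,(0,60,120),(10,255,255))|lab(w,(170,60,120),(180,255,255)); m=cv2.morphologyEx(m,cv2.MORPH_CLOSE,np.ones((9,9)))
cs=cv2.findContours(m,0,2)[0]; c=max(cs,key=cv2.contourArea); e=cv2.minEnclosingCircle(c); print('red',e,onz(Cw,[e[0]],.055))
def big(im,x,y,r,k): return cv2.resize(im[y-r:y+r,x-r:x+r],None,fx=k,fy=k,interpolation=cv2.INTER_CUBIC)
def circ(C,c,r,z): 
    a=np.linspace(0,6.28,60); return proj(C,np.c_[c[0]+r*np.cos(a),c[1]+r*np.sin(a),0*a+z])
Y=onz(Ct,[(356.5,126.6)],.055)[0]
A=[]
for im,C,cx,cy,P in[(t,Ct,356,128,Y),(s,Cs,294,153,Y)]:
    b=big(im,cx,cy,24,8)
    for z in(.005,.055):
        q=((circ(C,P,.029,z)-[cx-24,cy-24])*8).astype(int); cv2.polylines(b,[q],True,(0,255,0),1)
    A.append(b)
cv2.imwrite('pics/y.png',np.hstack(A)); print(Y)
E
```

```text
yel 347 364 118 140
red ((273.0, 103.68604278564453), 21.89266586303711) [[ 0.57076224 -0.26489435  0.055     ]]
[ 0.77028607 -0.2920114   0.055     ]
```

View pics/y.png

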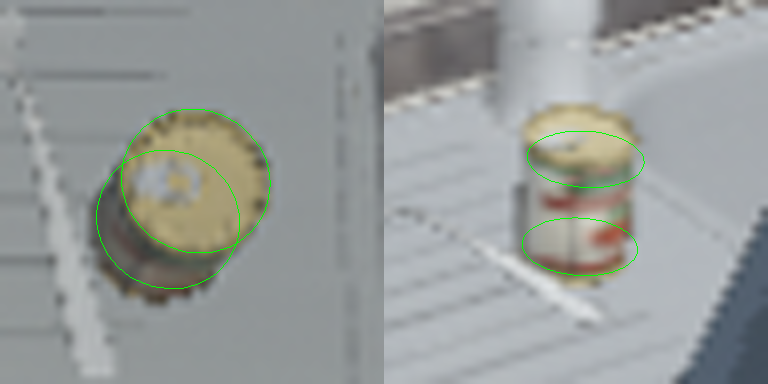

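>>> send_rows(commands=[{"delta_pos": [-0.5,4.5,-1],"yaw": 0},{"delta_pos": [-0.5,4.5,-2],"yaw": 0},{"delta_pos": [-0.5,4.5,-2],"yaw": 0},{"delta_pos": [-0.5,4.5,-2],"yaw": 0},{"delta_pos": [-0.5,4.5,-2],"yaw": 0},{"delta_pos": [-0.5,4.5,-2],"yaw": 0},{"delta_pos": [-0.5,4.5,-2],"yaw": 0},{"delta_pos": [-0.5,4,-2],"yaw": 0},{"delta_pos": [0,2,-2],"yaw": 0},{"delta_pos": [0,0,-1],"yaw": 0}])

```text
t: 2.8
tcp_pos: [0.4624, 0.1215, 0.1531]
tool_rot: [1.0, -0.019, 0.003, 0.003]
force: [0.1, -0.3, -0.3]
finger_gap: 1.001
```

```bash
python3 - <<'E'
from h import *
s=manip.sense(); print(s['t'],s['tcp_pos'],R.from_quat(s['tool_rot']).as_matrix()[:,0],s['force'])
im,C=shot('wrist','w3'); cv2.imwrite('pics/w3b.png',cv2.resize(im[:300],None,fx=1.56,fy=1.56,interpolation=cv2.INTER_CUBIC))
E
```

```text
2.8 [0.46235401 0.12151352 0.15311005] [ 0.99927082 -0.03773709  0.00580861] [ 0.06364065 -0.2812501  -0.2904977 ]
```

View pics/w3b.png

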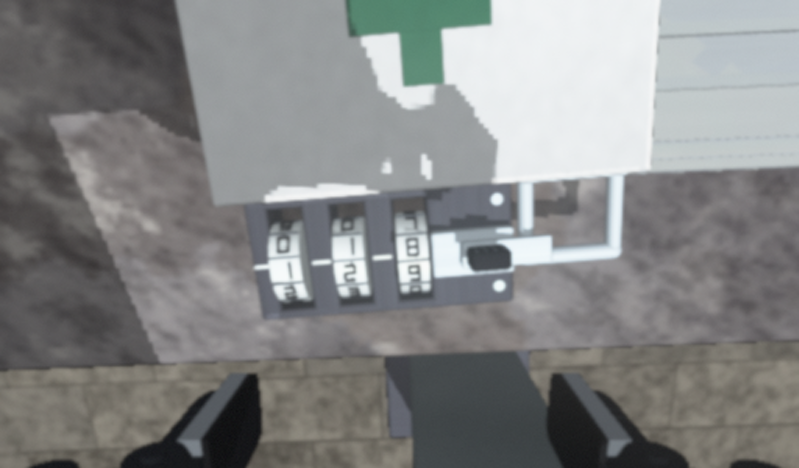

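```bash
cat >> h.py <<'E'
class Box:
    def __init__(s,o,yaw): s.o=np.array(o,float); s.M=R.from_euler('z',yaw).as_matrix(); s.yaw=yaw
    def w(s,p): return s.o+np.atleast_2d(p)@s.M.T
    def b(s,p): return (np.atleast_2d(p)-s.o)@s.M
E
python3 - <<'E'
from h import *
C=cam('wrist'); k=lambda x,y:(x/1.56,y/1.56)
L,Rr,bar=onz(C,[k(218,205),k(650,170)],.072).tolist()+[onz(C,[k(617,254)],.043)[0]]
L,Rr=np.array(L),np.array(Rr); print(L,Rr,np.linalg.norm(L-Rr),bar)
v=L-Rr; yaw=np.arctan2(-v[0],v[1]); M=(L+Rr)/2; B=Box([0,0,.006],yaw); o=M+B.M@[.074,0,0]; o[2]=.006; B.o=o; print('yaw',yaw,o,'bar in box',B.b(bar))
im=cv2.imread('pics/w3.png')
g=cv2.resize(im[100:220,140:420],None,fx=2.8,fy=2.8,interpolation=cv2.INTER_CUBIC)
def dot(p,c):
    q=((proj(C,B.w(p))[0]-[140,100])*2.8+1.2).astype(int); cv2.circle(g,tuple(int(v) for v in q),3,c,-1)
for y in(.076,.043,.010):
    for dy in(-.008,.008):
        for k_,c in((0,(0,0,255)),(1,(0,255,0)),(-1,(255,0,0))):
            a=k_*.628; dot([-.110+.022*np.sin(a),y+dy,.027+.022*np.cos(a)],c)
for p in([-.115,-.05,.037],[-.115,-.096,.037],[-.11,-.027,.0655],[-.141,.1,.034],[-.074,.1,.066],[-.074,-.1,.066]): dot(p,(255,0,255))
cv2.imwrite('pics/w3c.png',g)
E
```

```text
[0.51351672 0.20328848 0.072     ] [0.52115461 0.0080917  0.072     ] 0.19534615395357774 [0.47692558 0.00668263 0.043     ]
yaw 0.03910923164733358 [0.59127907 0.10858343 0.006     ] bar in box [[-0.1182503  -0.09735175  0.037     ]]
```

View pics/w3c.png

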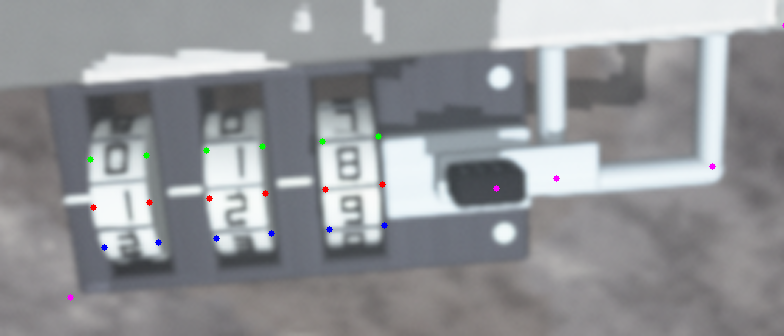

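>>> send_rows(commands=[{"delta_pos": [0.3,2,-1],"yaw": 0.04},{"delta_pos": [0.3,2,-2],"yaw": 0.037},{"delta_pos": [0.3,2,-2],"yaw": 0},{"delta_pos": [0,0,-2],"yaw": 0},{"delta_pos": [0,0,0],"yaw": 0},{"delta_pos": [0,0,0],"yaw": 0}], grip=1, force=40)

```text
t: 3.6
tcp_pos: [0.4777, 0.1723, 0.0839]
tool_rot: [1.0, 0.013, 0.006, 0.004]
force: [0.1, 0.3, -0.4]
finger_gap: 0.001
```

```bash
python3 - <<'E'
from h import *
s=manip.sense(); print(s['t'],s['tcp_pos'],R.from_quat(s['tool_rot']).as_matrix()[:,0],s['force'],s['finger_gap'])
E
```

```text
3.6 [0.47766129 0.17234758 0.08386056] [0.99956246 0.02699733 0.01208451] [ 0.10014578  0.31771374 -0.41452386] 0.0005114427467461071
```

>>> send_rows(commands=[{"delta_pos": [-0.6,0.8,-1],"yaw": 0.006},{"delta_pos": [0,0,-1],"yaw": 0.006},{"delta_pos": [0,0,0],"yaw": 0}])

```text
t: 3.98
tcp_pos: [0.4723, 0.18, 0.0643]
tool_rot: [1.0, 0.019, 0.008, 0.004]
force: [-0.1, 0.4, 0.6]
finger_gap: 0.001
```

>>> send_rows(commands=[{"delta_pos": [0,0,-0.5],"yaw": 0},{"delta_pos": [0,0,-0.4],"yaw": 0}])

```text
t: 4.22
tcp_pos: [0.4726, 0.1802, 0.0551]
tool_rot: [1.0, 0.019, 0.008, 0.004]
force: [0.2, 0.1, 0.5]
finger_gap: -0.003
```

>>> send_rows(commands=[{"delta_pos": [0,0,-0.3],"yaw": 0}])

```text
t: 4.35
tcp_pos: [0.4746, 0.1804, 0.0543]
tool_rot: [1.0, 0.02, 0.011, 0.004]
force: [-2.4, -2.4, 39.3]
finger_gap: 0.001
```

>>> send_rows(commands=[{"delta_pos": [0.3,0,-0.06],"yaw": 0},{"delta_pos": [0.3,0,-0.06],"yaw": 0},{"delta_pos": [0.3,0,-0.06],"yaw": 0},{"delta_pos": [0.3,0,-0.06],"yaw": 0}])

```text
t: 4.85
tcp_pos: [0.4877, 0.1808, 0.0549]
tool_rot: [1.0, 0.02, 0.012, 0.004]
force: [0.2, -0.4, 5.5]
finger_gap: 0.001
```

>>> send_rows(commands=[{"delta_pos": [0,0,1],"yaw": 0},{"delta_pos": [0,-1.7,0.3],"yaw": 0},{"delta_pos": [0,-1.65,0],"yaw": 0},{"delta_pos": [0,0,-0.3],"yaw": 0},{"delta_pos": [0,0,-0.6],"yaw": 0}])

```text
t: 5.48
tcp_pos: [0.4877, 0.144, 0.0589]
tool_rot: [1.0, 0.019, 0.012, 0.004]
force: [-0.8, 0.3, 0.1]
finger_gap: -0.004
```

>>> send_rows(commands=[{"delta_pos": [0,0.3,-0.2],"yaw": 0},{"delta_pos": [0,0,-0.3],"yaw": 0}])

```text
t: 5.72
tcp_pos: [0.4893, 0.1475, 0.0543]
tool_rot: [1.0, 0.019, 0.014, 0.004]
force: [2.1, -0.7, 26.5]
finger_gap: -0.0
```

>>> send_rows(commands=[{"delta_pos": [-0.3,0,-0.08],"yaw": 0},{"delta_pos": [-0.3,0,-0.08],"yaw": 0},{"delta_pos": [-0.3,0,-0.08],"yaw": 0},{"delta_pos": [-0.3,0,-0.08],"yaw": 0}])

```text
t: 6.22
tcp_pos: [0.4878, 0.1478, 0.0551]
tool_rot: [0.999, 0.022, 0.026, 0.005]
force: [1.8, -3.5, 6.8]
finger_gap: -0.006
```

>>> send_rows(commands=[{"delta_pos": [0,0,0.6],"yaw": 0},{"delta_pos": [0,0,0],"yaw": 0}])

```text
t: 6.48
tcp_pos: [0.4867, 0.1485, 0.061]
tool_rot: [0.999, 0.022, 0.025, 0.004]
force: [-0.3, 0.9, 0.5]
finger_gap: -0.001
```

```bash
python3 - <<'E'
from h import *
s=manip.sense(); print(s['t'],s['tcp_pos'],R.from_quat(s['tool_rot']).as_matrix(),s['q'],s['force'])
im,C=shot('wrist','w4')
g=cv2.resize(im[60:260,120:400],None,fx=2.8,fy=2.8,interpolation=cv2.INTER_CUBIC); cv2.imwrite('pics/w4c.png',g)
E
```

```text
6.475 [0.48673246 0.14848266 0.06100844] [[ 0.99779428  0.04398381  0.04971917]
 [ 0.04442319 -0.99898261 -0.00776654]
 [ 0.04932699  0.00995809 -0.99873304]] [ 0.08328674  0.64464293  1.8903597  -0.0224385   0.55777939  1.62858499] [-0.27397254  0.91537956  0.47522988]
```

View pics/w4c.png

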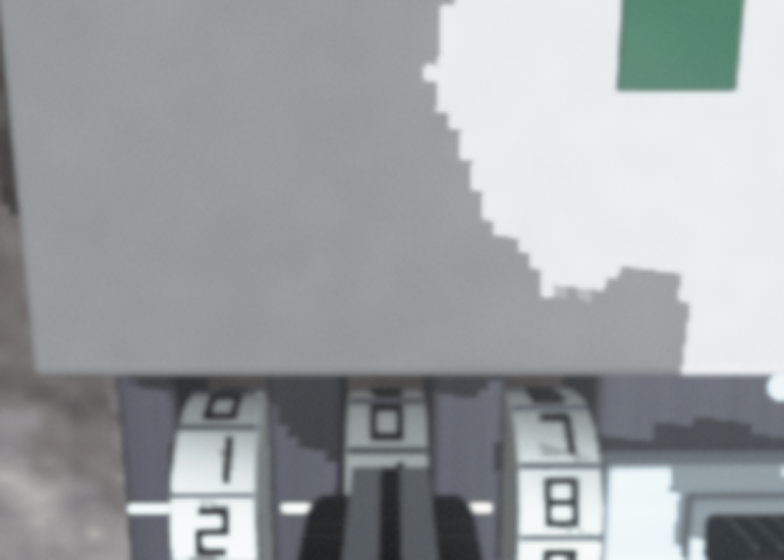

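>>> send_rows(commands=[{"delta_pos": [0.1,-0.1,-0.3],"yaw": 0},{"delta_pos": [0,0,-0.3],"yaw": 0}])

```text
t: 6.78
tcp_pos: [0.4875, 0.1477, 0.0547]
tool_rot: [0.999, 0.022, 0.025, 0.004]
force: [0.7, -0.5, 26.0]
finger_gap: -0.002
```

>>> send_rows(commands=[{"delta_pos": [-0.4,0,-0.06],"yaw": 0}])

```text
t: 6.9
tcp_pos: [0.4865, 0.1477, 0.0552]
tool_rot: [0.999, 0.022, 0.028, 0.004]
force: [1.5, -1.9, 10.8]
finger_gap: -0.001
```

>>> send_rows(commands=[{"delta_pos": [-0.4,0,-0.06],"yaw": 0}])

```text
t: 7.02
tcp_pos: [0.4846, 0.1476, 0.0553]
tool_rot: [0.999, 0.023, 0.03, 0.004]
force: [1.0, -1.8, 4.0]
finger_gap: 0.002
```

>>> send_rows(commands=[{"delta_pos": [-0.4,0,-0.06],"yaw": 0}])

```text
t: 7.15
tcp_pos: [0.4819, 0.1475, 0.0552]
tool_rot: [0.999, 0.023, 0.032, 0.004]
force: [0.4, -1.3, 4.0]
finger_gap: -0.0
```

>>> send_rows(commands=[{"delta_pos": [-0.4,0,-0.06],"yaw": 0},{"delta_pos": [-0.4,0,-0.06],"yaw": 0},{"delta_pos": [-0.4,0,-0.06],"yaw": 0}])

```text
t: 7.52
tcp_pos: [0.4724, 0.1471, 0.0545]
tool_rot: [0.999, 0.023, 0.035, 0.005]
force: [1.5, -2.2, 5.7]
finger_gap: -0.0
```

>>> send_rows(commands=[{"delta_pos": [0,0,0.8],"yaw": 0},{"delta_pos": [-0.7,0,3],"yaw": 0},{"delta_pos": [-0.7,0,4],"yaw": 0},{"delta_pos": [0,0,0],"yaw": 0}])

```text
t: 8.02
tcp_pos: [0.4543, 0.1472, 0.1328]
tool_rot: [0.999, 0.022, 0.03, 0.004]
force: [0.2, 0.3, 0.1]
finger_gap: 0.001
```

```bash
cat >> h.py <<'E'
B=Box([0.59127907,0.10858343,0.006],0.0391)
def strips(im,C,name):
    "unrolled wheels: rim angle -1.3..1.3 rad (front at bottom), red line = top"
    a=np.linspace(1.1,-1.1,441); out=[]
    for y in(.076,.043,.010):
        ys=np.linspace(.0085,-.0085,140); A,Y=np.meshgrid(a,ys,indexing='ij')
        P=np.stack([-.110+.022*np.sin(A),y+Y,.027+.022*np.cos(A)],-1).reshape(-1,3)
        q=proj(C,B.w(P)).reshape(441,140,2).astype(np.float32)
        g=cv2.remap(im,q[...,0],q[...,1],cv2.INTER_CUBIC); g[219:222,:25]=(0,0,255)
        for k in(-1,1): g[220-int(k*.628*200),:25]=(255,0,0)
        out+= [g,np.zeros((441,20,3),np.uint8)]
    cv2.imwrite('pics/'+name+'.png',np.hstack(out))
E
python3 - <<'E'
from h import *
s=manip.sense(); print(s['t'],s['tcp_pos'],R.from_quat(s['tool_rot']).as_matrix()[:,2])
im,C=shot('wrist','w5'); strips(im,C,'st5'); a=cv2.imread('pics/st5.png')
cv2.imwrite('pics/c5.png',np.hstack([a[:384],im[:,100:400]]))
E
```

```text
8.025 [0.45433418 0.14717125 0.13278932] [ 0.06103797 -0.00753671 -0.99810699]
```

View pics/c5.png

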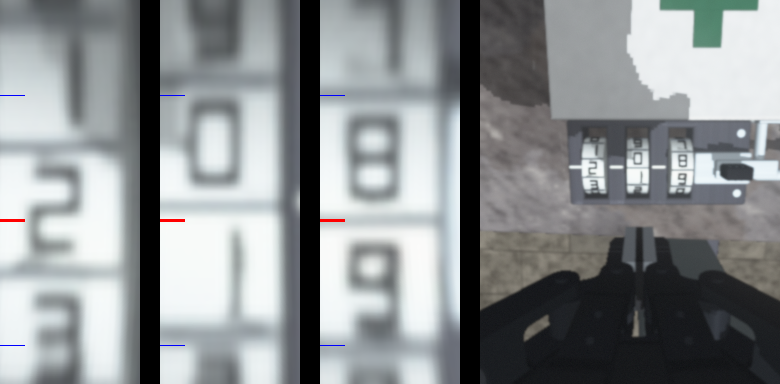

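>>> send_rows(commands=[{"delta_pos": [1,0,-2],"yaw": 0},{"delta_pos": [1,0,-2.5],"yaw": 0},{"delta_pos": [0.8,0,-2],"yaw": 0},{"delta_pos": [0.2,0,-0.5],"yaw": 0},{"delta_pos": [0,0,0],"yaw": 0}])

```text
t: 8.7
tcp_pos: [0.4807, 0.1469, 0.0552]
tool_rot: [0.999, 0.022, 0.024, 0.005]
force: [0.2, 0.3, 1.2]
finger_gap: -0.002
```

>>> send_rows(commands=[{"delta_pos": [0,0,0.4],"yaw": 0},{"delta_pos": [0.7,0,0],"yaw": 0},{"delta_pos": [0,0,-0.2],"yaw": 0},{"delta_pos": [0,0,-0.15],"yaw": 0}])

```text
t: 9.2
tcp_pos: [0.4884, 0.1471, 0.0576]
tool_rot: [0.999, 0.022, 0.025, 0.005]
force: [0.4, 0.1, 0.4]
finger_gap: 0.001
```

>>> send_rows(commands=[{"delta_pos": [-0.3,0,-0.07],"yaw": 0},{"delta_pos": [-0.4,0,-0.06],"yaw": 0},{"delta_pos": [-0.4,0,-0.06],"yaw": 0},{"delta_pos": [-0.3,0,-0.06],"yaw": 0}])

```text
t: 9.7
tcp_pos: [0.4729, 0.1471, 0.0549]
tool_rot: [0.999, 0.022, 0.025, 0.005]
force: [0.9, 0.1, 0.8]
finger_gap: 0.002
```

```bash
cat >> h.py <<'E'
def frac(im,C):
    "fractional wheel values from the separator lines (at half digits)"
    r=[]
    for y in(.076,.043,.010):
        a=np.linspace(.75,-.75,601); ys=np.r_[np.linspace(.0070,.0058,5),np.linspace(-.0048,-.006,5)]
        A,Y=np.meshgrid(a,ys,indexing='ij'); P=np.stack([-.110+.022*np.sin(A),y+Y,.027+.022*np.cos(A)],-1).reshape(-1,3)
        q=proj(C,B.w(P)).reshape(601,10,2).astype(np.float32)
        g=cv2.cvtColor(cv2.remap(im,q[...,0],q[...,1],cv2.INTER_CUBIC),cv2.COLOR_BGR2GRAY).astype(float)
        p=np.median(g,1); p=cv2.GaussianBlur(p.reshape(-1,1),(1,121),60).ravel()-cv2.GaussianBlur(p.reshape(-1,1),(1,15),4).ravel()
        p=np.maximum(p,0)**1.5
        # value v: digit k at angle (v-k)*.628 toward +x ; line at angle a -> frac(v)= a/.628 +.5
        z=(p*np.exp(2j*np.pi*(a/.6283+.5))).sum(); r.append((round(np.angle(z)/2/np.pi%1,2),round(abs(z)/p.sum(),2)))
    return r
E
python3 - <<'E'
from h import *
im=cv2.imread('pics/w5.png'); T=np.eye(4)
# pose at w5
from scipy.spatial.transform import Rotation as R
st=dict(tool_rot=[0.999,0.022,0.030,0.004],tcp_pos=[.45433,.14717,.13279]); print('w5',frac(im,cam('wrist',st)))
st=dict(tool_rot=R.from_matrix(np.array([[.99927,-.0377,.0058],[-.0377,-.99927,0.006],[.0058,-.006,-1]])).as_quat(),tcp_pos=[.46235401,.12151352,.15311005]); print('w3',frac(cv2.imread('pics/w3.png'),cam('wrist',st)))
E
```

```text
w5 [(np.float64(0.09), np.float64(0.94)), (np.float64(0.59), np.float64(0.71)), (np.float64(0.49), np.float64(0.95))]
w3 [(np.float64(0.04), np.float64(0.67)), (np.float64(0.74), np.float64(0.66)), (np.float64(0.52), np.float64(0.48))]
```

>>> send_rows(commands=[{"delta_pos": [0,0,0.8],"yaw": 0},{"delta_pos": [-0.9,0,3],"yaw": 0},{"delta_pos": [-0.9,0,4],"yaw": 0},{"delta_pos": [0,0,0],"yaw": 0}])

```text
t: 10.2
tcp_pos: [0.4544, 0.1471, 0.1357]
tool_rot: [0.999, 0.022, 0.025, 0.005]
force: [-0.2, 0.5, 0.2]
finger_gap: 0.0
```

```bash
python3 - <<'E'
from h import *
s=manip.sense(); print(s['t'],s['tcp_pos'])
im,C=shot('wrist','w6'); print(frac(im,C)); strips(im,C,'st6')
E
```

```text
10.2 [0.454402   0.14708775 0.13574449]
[(np.float64(0.11), np.float64(0.94)), (np.float64(0.61), np.float64(0.9)), (np.float64(0.51), np.float64(0.95))]
```

```bash
python3 - <<'E'
import cv2,numpy as np
a=cv2.imread('pics/st5.png',0);b=cv2.imread('pics/st6.png',0)
for i in range(3):
    A=a[90:350,160*i+20:160*i+95];
    print([round(float(cv2.matchTemplate(b[90+d-8:350+d+8,160*i+14:160*i+101],A,cv2.TM_CCOEFF_NORMED).max()),2) for d in(-80,0,80)])
E
```

```text
[0.21, 0.98, 0.21]
[0.47, 0.99, 0.18]
[0.36, 0.98, 0.38]
```

>>> send_rows(commands=[{"delta_pos": [1.3,0,-2],"yaw": 0},{"delta_pos": [1.3,0,-2.5],"yaw": 0},{"delta_pos": [1,0,-2],"yaw": 0},{"delta_pos": [0.2,0,-0.6],"yaw": 0},{"delta_pos": [0,0,-0.4],"yaw": 0}])

```text
t: 10.88
tcp_pos: [0.4923, 0.1467, 0.0551]
tool_rot: [0.999, 0.022, 0.023, 0.005]
force: [-0.1, -0.1, -0.2]
finger_gap: 0.001
```

>>> send_rows(commands=[{"delta_pos": [0,0,-0.2],"yaw": 0}])

```text
t: 11.0
tcp_pos: [0.4936, 0.1468, 0.0539]
tool_rot: [0.999, 0.022, 0.025, 0.005]
force: [2.5, 0.3, 10.4]
finger_gap: 0.002
```

>>> send_rows(commands=[{"delta_pos": [-0.4,0,-0.04],"yaw": 0},{"delta_pos": [-0.4,0,-0.05],"yaw": 0},{"delta_pos": [-0.4,0,-0.06],"yaw": 0},{"delta_pos": [-0.4,0,-0.06],"yaw": 0},{"delta_pos": [-0.4,0,-0.06],"yaw": 0}])

```text
t: 11.62
tcp_pos: [0.4768, 0.1462, 0.0548]
tool_rot: [0.999, 0.023, 0.031, 0.005]
force: [0.1, -2.4, 5.9]
finger_gap: 0.002
```

>>> send_rows(commands=[{"delta_pos": [-0.4,0,-0.06],"yaw": 0},{"delta_pos": [-0.25,0,-0.06],"yaw": 0}])

```text
t: 11.88
tcp_pos: [0.4695, 0.1458, 0.0542]
tool_rot: [0.999, 0.023, 0.031, 0.005]
force: [1.2, -2.1, 7.3]
finger_gap: -0.005
```

>>> send_rows(commands=[{"delta_pos": [0,0,0.8],"yaw": 0},{"delta_pos": [-0.9,0,3],"yaw": 0},{"delta_pos": [-0.9,-1,4],"yaw": 0},{"delta_pos": [0,-1,0],"yaw": 0}])

```text
t: 12.38
tcp_pos: [0.4442, 0.1266, 0.1322]
tool_rot: [0.999, 0.023, 0.024, 0.005]
force: [0.5, 0.2, -0.6]
finger_gap: -0.003
```

```bash
python3 - <<'E'
from h import *
s=manip.sense(); print(s['t'],s['tcp_pos'])
im,C=shot('wrist','w7'); print(frac(im,C)); strips(im,C,'st7')
E
```

```text
12.375 [0.44421304 0.12656563 0.13222052]
[(np.float64(0.08), np.float64(0.94)), (np.float64(0.91), np.float64(0.84)), (np.float64(0.49), np.float64(0.97))]
```

>>> send_rows(commands=[{"delta_pos": [1.6,-0.6,-2],"yaw": 0},{"delta_pos": [1.6,-0.6,-2.5],"yaw": 0},{"delta_pos": [1.2,0,-2],"yaw": 0},{"delta_pos": [0.3,0,-0.6],"yaw": 0},{"delta_pos": [0,0,-0.2],"yaw": 0}])

```text
t: 13.05
tcp_pos: [0.4915, 0.1132, 0.0541]
tool_rot: [1.0, 0.021, 0.022, 0.004]
force: [3.6, 0.7, 29.8]
finger_gap: -0.0
```

>>> send_rows(commands=[{"delta_pos": [0,0,-0.2],"yaw": 0}])

```text
t: 13.18
tcp_pos: [0.4947, 0.1134, 0.0539]
tool_rot: [0.999, 0.021, 0.025, 0.004]
force: [1.9, 0.3, 10.7]
finger_gap: 0.003
```

>>> send_rows(commands=[{"delta_pos": [-0.4,0,-0.04],"yaw": 0},{"delta_pos": [-0.4,0,-0.05],"yaw": 0},{"delta_pos": [-0.4,0,-0.06],"yaw": 0},{"delta_pos": [-0.4,0,-0.06],"yaw": 0},{"delta_pos": [-0.4,0,-0.06],"yaw": 0},{"delta_pos": [-0.4,0,-0.06],"yaw": 0}])

```text
t: 13.92
tcp_pos: [0.477, 0.1128, 0.0547]
tool_rot: [0.999, 0.022, 0.035, 0.005]
force: [2.3, -2.3, 6.1]
finger_gap: 0.001
```

>>> send_rows(commands=[{"delta_pos": [-0.4,0,-0.06],"yaw": 0},{"delta_pos": [-0.25,0,-0.06],"yaw": 0}])

```text
t: 14.18
tcp_pos: [0.4701, 0.1125, 0.0541]
tool_rot: [0.999, 0.022, 0.035, 0.005]
force: [1.2, -1.5, 6.6]
finger_gap: 0.001
```

>>> send_rows(commands=[{"delta_pos": [0,0,0.8],"yaw": 0},{"delta_pos": [-0.9,0,3],"yaw": 0},{"delta_pos": [-0.9,0.5,4],"yaw": 0},{"delta_pos": [0,0,0],"yaw": 0}])

```text
t: 14.68
tcp_pos: [0.4457, 0.1182, 0.1323]
tool_rot: [0.999, 0.022, 0.029, 0.005]
force: [-0.1, -0.4, -1.4]
finger_gap: 0.002
```

```bash
python3 - <<'E'
from h import *
s=manip.sense(); print(s['t'],s['tcp_pos'],s['tool_rot'])
im,C=shot('wrist','w8'); print(frac(im,C)); strips(im,C,'st8'); a=cv2.imread('pics/st8.png')
cv2.imwrite('pics/c8.png',np.hstack([a[:384],im[:,100:400]]))
E
```

```text
14.675 [0.44565109 0.11823241 0.13225742] [0.999348   0.02164268 0.02851792 0.00467989]
[(np.float64(0.1), np.float64(0.84)), (np.float64(0.92), np.float64(0.94)), (np.float64(0.18), np.float64(0.91))]
```

View pics/c8.png

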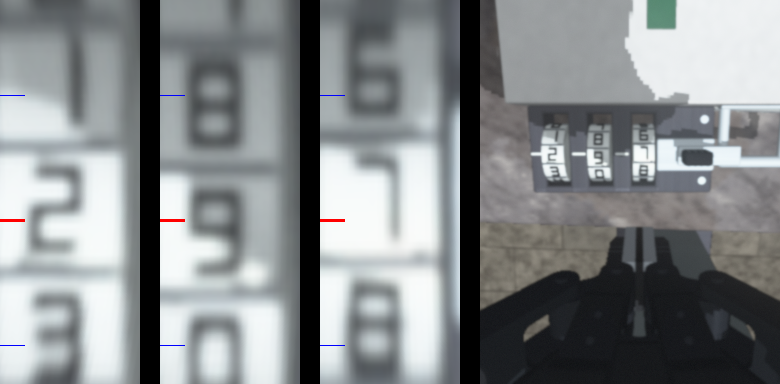

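>>> send_rows(commands=[{"delta_pos": [1.2,-2.5,-1.2],"yaw": 0},{"delta_pos": [1.2,-2.5,-1.2],"yaw": 0},{"delta_pos": [1.2,-2.2,-1.2],"yaw": 0},{"delta_pos": [0,0,-1],"yaw": 0},{"delta_pos": [0,0,-1],"yaw": 0},{"delta_pos": [0,0,-1],"yaw": 0}])

```text
t: 15.48
tcp_pos: [0.4766, 0.046, 0.0578]
tool_rot: [1.0, 0.022, 0.021, 0.003]
force: [0.0, -0.5, 0.8]
finger_gap: -0.001
```

>>> send_rows(commands=[{"delta_pos": [0.5,0.3,0.1],"yaw": 0},{"delta_pos": [0.2,0.4,0],"yaw": 0},{"delta_pos": [0,0.4,0],"yaw": 0},{"delta_pos": [0,0.4,0],"yaw": 0}])

```text
t: 15.98
tcp_pos: [0.4828, 0.0631, 0.0585]
tool_rot: [1.0, 0.024, 0.02, 0.003]
force: [-0.2, -2.8, -1.1]
finger_gap: 0.003
```

>>> send_rows(commands=[{"delta_pos": [0,0.3,0],"yaw": 0},{"delta_pos": [0,0.3,0],"yaw": 0}])

```text
t: 16.23
tcp_pos: [0.4827, 0.0695, 0.0589]
tool_rot: [1.0, 0.024, 0.02, 0.004]
force: [-0.4, -6.9, -0.9]
finger_gap: -0.0
```

>>> send_rows(commands=[{"delta_pos": [0,0.3,0],"yaw": 0},{"delta_pos": [0,0.3,0],"yaw": 0}])

```text
t: 16.48
tcp_pos: [0.4829, 0.0703, 0.059]
tool_rot: [0.999, 0.028, 0.02, 0.008]
force: [-2.6, -21.4, -0.2]
finger_gap: -0.002
```

>>> send_rows(commands=[{"delta_pos": [0,-1,0.5],"yaw": 0},{"delta_pos": [0,-1,3],"yaw": 0},{"delta_pos": [0,-1,3],"yaw": 0.17},{"delta_pos": [0,0,1],"yaw": 0.18},{"delta_pos": [0,0,0],"yaw": 0.18},{"delta_pos": [0,0,0],"yaw": 0.18},{"delta_pos": [0,0,0],"yaw": 0.18},{"delta_pos": [0,0,0],"yaw": 0.18},{"delta_pos": [0,0,0],"yaw": 0.18},{"delta_pos": [0,0,0],"yaw": 0.18}], grip=0.34)

```text
t: 17.73
tcp_pos: [0.4842, 0.0409, 0.1391]
tool_rot: [0.722, 0.692, 0.024, -0.008]
force: [0.8, -0.1, 0.0]
finger_gap: 0.333
```

>>> send_rows(commands=[{"delta_pos": [0,0,0],"yaw": 0.1},{"delta_pos": [0,0,0],"yaw": 0}])

```text
t: 17.98
tcp_pos: [0.4845, 0.0414, 0.1396]
tool_rot: [0.686, 0.728, 0.024, -0.009]
force: [-0.1, 1.0, 0.5]
finger_gap: 0.331
```

```bash
python3 - <<'E'
from h import *
s=manip.sense(); M=R.from_quat(s['tool_rot']).as_matrix(); print(s['t'],s['tcp_pos'],s['q'],s['finger_gap'],'yaw',np.arctan2(M[1,0],M[0,0]),M[:,2],s['force'])
E
```

```text
17.975 [0.48449706 0.04139761 0.13964364] [-0.17675852  0.48223535  1.88188311  0.0726605   0.7668992  -0.28819713] 0.33108843181526126 yaw 1.6307099887286252 [ 0.02055253  0.04750137 -0.99865971] [-0.11695062  0.97939768  0.45326387]
```

>>> send_rows(commands=[{"delta_pos": [-0.4,-0.6,-2],"yaw": -0.02},{"delta_pos": [-0.2,-0.4,-2],"yaw": 0},{"delta_pos": [0,0,-2],"yaw": 0},{"delta_pos": [0,0,-2],"yaw": 0}])

```text
t: 18.48
tcp_pos: [0.4806, 0.0316, 0.06]
tool_rot: [0.696, 0.717, 0.027, -0.006]
force: [-0.4, 0.2, -0.1]
finger_gap: 0.331
```

>>> send_rows(commands=[{"delta_pos": [-0.2,0,-1],"yaw": 0},{"delta_pos": [0,0,-1],"yaw": 0},{"delta_pos": [0,0,-0.8],"yaw": 0},{"delta_pos": [0,0,-0.5],"yaw": 0}])

```text
t: 18.98
tcp_pos: [0.4787, 0.0319, 0.0254]
tool_rot: [0.697, 0.716, 0.027, -0.006]
force: [-0.8, 0.0, 0.8]
finger_gap: 0.334
```

>>> send_rows(commands=[{"delta_pos": [0,0,0],"yaw": 0},{"delta_pos": [0,0,0],"yaw": 0},{"delta_pos": [0,0,0],"yaw": 0}], grip=1, force=25)

```text
t: 19.35
tcp_pos: [0.4794, 0.0319, 0.0255]
tool_rot: [0.697, 0.717, 0.028, -0.005]
force: [0.0, 0.3, -2.5]
finger_gap: 0.096
```

>>> send_rows(commands=[{"delta_pos": [0.1,0,1.9],"yaw": 0},{"delta_pos": [0.33,0,1.9],"yaw": 0},{"delta_pos": [0.5,0,1.8],"yaw": 0},{"delta_pos": [0.7,0,1.75],"yaw": 0}])

```text
t: 19.85
tcp_pos: [0.4957, 0.0325, 0.0994]
tool_rot: [0.697, 0.716, 0.027, -0.006]
force: [3.2, 1.6, -5.1]
finger_gap: 0.095
```

```bash
cat > arc.py <<'E'
from h import *
s=manip.sense(); M=R.from_quat(s['tool_rot']).as_matrix(); g=s['tcp_pos']-.019*M[:,2]; b=B.b(g)[0]
v=b-[.074,0,.032]; th=np.arctan2(v[2],-v[0])-.026
print(s['t'],'box',b.round(4),'r',np.hypot(v[0],v[2]).round(4),'th',th.round(3),'F',s['force'].round(1),'gap',round(s['finger_gap'],3),'z',M[:,2].round(3),'tcp',s['tcp_pos'].round(4))
E
python3 arc.py
```

```text
19.85 box [-0.0991 -0.0731  0.1124] r 0.1908 th 0.409 F [ 3.2  1.6 -5.1] gap 0.095 z [ 0.03   0.048 -0.998] tcp [0.4957 0.0325 0.0994]
```

>>> send_rows(commands=[{"delta_pos": [0.9,0.04,1.7],"yaw": 0},{"delta_pos": [1.05,0.04,1.6],"yaw": 0},{"delta_pos": [1.2,0.05,1.5],"yaw": 0},{"delta_pos": [1.35,0.05,1.35],"yaw": 0}])

```text
t: 20.35
tcp_pos: [0.5389, 0.0345, 0.1619]
tool_rot: [0.697, 0.717, 0.026, -0.007]
force: [0.8, -0.3, -6.3]
finger_gap: 0.095
```

>>> send_rows(commands=[{"delta_pos": [1.45,0.05,1.2],"yaw": 0},{"delta_pos": [1.57,0.06,1.05],"yaw": 0},{"delta_pos": [1.67,0.06,0.9],"yaw": 0},{"delta_pos": [1.75,0.07,0.7],"yaw": 0}])

```text
t: 20.85
tcp_pos: [0.5951, 0.0368, 0.1998]
tool_rot: [0.696, 0.718, 0.018, -0.015]
force: [-4.2, -1.6, 3.5]
finger_gap: 0.09
```

```bash
python3 arc.py
```

```text
20.85 box [ 0.0009 -0.0727  0.2128] r 0.195 th 1.161 F [-4.2 -1.6  3.5] gap 0.09 z [ 0.004  0.046 -0.999] tcp [0.5951 0.0368 0.1998]
```

>>> send_rows(commands=[{"delta_pos": [1.9,0.07,0.4],"yaw": 0},{"delta_pos": [1.9,0.07,0.3],"yaw": 0},{"delta_pos": [1.9,0.07,0.1],"yaw": 0},{"delta_pos": [1.9,0.07,0],"yaw": 0}])

```text
t: 21.35
tcp_pos: [0.665, 0.0398, 0.2131]
tool_rot: [0.695, 0.718, 0.013, -0.02]
force: [-3.6, -0.4, 3.0]
finger_gap: 0.095
```

```bash
python3 arc.py
```

```text
21.35 box [ 0.0711 -0.0725  0.2261] r 0.1941 th 1.53 F [-3.6 -0.4  3. ] gap 0.095 z [-0.01   0.045 -0.999] tcp [0.665  0.0398 0.2131]
```

>>> send_rows(commands=[{"delta_pos": [1.9,0.07,-0.2],"yaw": 0},{"delta_pos": [1.9,0.07,-0.35],"yaw": 0},{"delta_pos": [1.9,0.07,-0.5],"yaw": 0},{"delta_pos": [0,0,0],"yaw": 0}])

```text
t: 21.85
tcp_pos: [0.7207, 0.0422, 0.2048]
tool_rot: [0.695, 0.718, 0.011, -0.021]
force: [2.7, -0.5, 0.7]
finger_gap: 0.087
```

```bash
python3 arc.py
```

```text
21.85 box [ 0.127  -0.0723  0.2178] r 0.1932 th 1.822 F [ 2.7 -0.5  0.7] gap 0.087 z [-0.015  0.045 -0.999] tcp [0.7207 0.0422 0.2048]
```

>>> send_rows(commands=[{"delta_pos": [0,0,0],"yaw": 0},{"delta_pos": [0,0,0],"yaw": 0},{"delta_pos": [0,0,2],"yaw": 0},{"delta_pos": [0,0,3],"yaw": 0},{"delta_pos": [0,0,3],"yaw": 0},{"delta_pos": [-2,-2,0],"yaw": -0.16},{"delta_pos": [-3.5,-3,0],"yaw": -0.16},{"delta_pos": [-3.5,-3,0],"yaw": -0.16},{"delta_pos": [-3.5,-3,-1],"yaw": -0.16},{"delta_pos": [-3.5,-3,-1],"yaw": -0.16}], grip=0.3)

```text
t: 23.1
tcp_pos: [0.5499, -0.099, 0.2673]
tool_rot: [0.924, 0.38, 0.019, -0.017]
force: [0.4, -0.3, 0.2]
finger_gap: 0.348
```

>>> send_rows(commands=[{"delta_pos": [-3,-3,-1],"yaw": -0.16},{"delta_pos": [-1.5,-2,-1],"yaw": -0.16},{"delta_pos": [0,-2,0],"yaw": -0.16},{"delta_pos": [0,0,0],"yaw": 0}], grip=-1)

```text
t: 23.6
tcp_pos: [0.4969, -0.1709, 0.2471]
tool_rot: [0.99, 0.14, 0.02, -0.013]
force: [-1.1, 0.5, -0.0]
finger_gap: 0.997
```

```bash
python3 - <<'E'
from h import *
s=manip.sense(); M=R.from_quat(s['tool_rot']).as_matrix(); print(s['t'],s['tcp_pos'],'yaw',np.arctan2(M[1,0],M[0,0]),M[:,2])
im,C=shot('wrist','w9'); t,_=shot('top','t9')
cv2.imwrite('pics/c9.png',np.hstack([im[:300],cv2.resize(t[130:240,180:400],(440,220))[:,:,:] if 0 else cv2.copyMakeBorder(cv2.resize(t[100:240,180:400],(288,183)),0,117,0,0,0)]))
E
```

```text
23.6 [ 0.49686828 -0.17088228  0.24714819] yaw 0.2804535483015682 [ 0.03678914  0.03139355 -0.99882982]
```

View pics/c9.png

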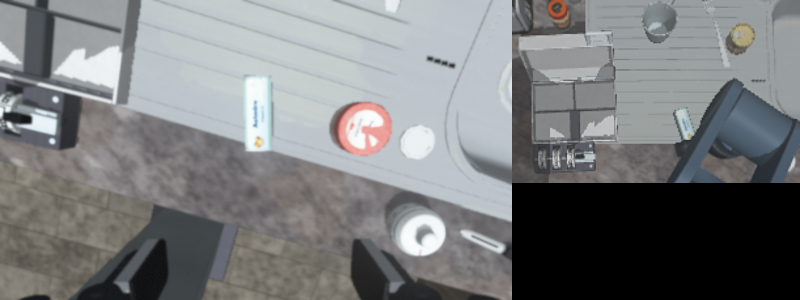

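```bash
python3 - <<'E'
from h import *
C=cam('wrist'); im=cv2.imread('pics/w9.png')
c=onz(C,[(244,75),(271,76),(271.5,151),(245,151)],.057); print(c.round(4),[np.linalg.norm(c[i]-c[(i+1)%4]).round(4) for i in range(4)],'ctr',c.mean(0))
v=(c[0]+c[1]-c[2]-c[3]); print('long yaw',np.arctan2(v[1],v[0]))
h=cv2.cvtColor(im,cv2.COLOR_BGR2HSV); m=cv2.inRange(h,(0,60,120),(10,255,255))|cv2.inRange(h,(170,60,120),(180,255,255)); m=cv2.morphologyEx(m,cv2.MORPH_CLOSE,np.ones((9,9)))
k=max(cv2.findContours(m,0,2)[0],key=cv2.contourArea); (x,y),r=cv2.minEnclosingCircle(k); print(x,y,r,cv2.boundingRect(k)); p=onz(C,[(x,y),(x+r,y)],.05); print(p,np.linalg.norm(p[0]-p[1]))
# carton extents by mask: brighter/bluish vs board
g=im[55:170,225:290].astype(int); print(im[110,258],im[110,230],im[90,250],im[140,250])
E
```

```text
[[ 0.589  -0.1222  0.057 ]
 [ 0.5957 -0.149   0.057 ]
 [ 0.5225 -0.1716  0.057 ]
 [ 0.5144 -0.1441  0.057 ]] [np.float64(0.0276), np.float64(0.0767), np.float64(0.0287), np.float64(0.0778)] ctr [ 0.55539598 -0.14673811  0.057     ]
long yaw 0.29274091419690673
362.63970947265625 128.5735321044922 28.986961364746094 (335, 102, 56, 54)
[[ 0.57251256 -0.25926865  0.05      ]
 [ 0.58116711 -0.2889711   0.05      ]] 0.030937634108048652
[247 242 225] [205 199 189] [251 252 250] [251 251 246]
```

>>> send_rows(commands=[{"delta_pos": [1.5,0.6,-3],"yaw": 0.01},{"delta_pos": [1.5,0.6,-4],"yaw": 0},{"delta_pos": [1.5,0.6,-4],"yaw": 0},{"delta_pos": [1.3,0.6,-3],"yaw": 0},{"delta_pos": [0,0,-1],"yaw": 0},{"delta_pos": [0,0,0],"yaw": 0}])

```text
t: 24.45
tcp_pos: [0.5582, -0.1392, 0.0954]
tool_rot: [0.988, 0.155, 0.022, -0.013]
force: [-0.7, -0.8, 0.2]
finger_gap: 1.0
```

```bash
cat > st.py <<'E'
from h import *
s=manip.sense(); M=R.from_quat(s['tool_rot']).as_matrix(); print(s['t'],'tcp',s['tcp_pos'].round(4),'box',B.b(s['tcp_pos'])[0].round(4),'yaw',np.arctan2(M[1,0],M[0,0]).round(3),'z',M[:,2].round(3),'F',s['force'].round(1),'gap',round(s['finger_gap'],3),'q6',s['q'][5].round(2))
E
python3 st.py
```

```text
24.45 tcp [ 0.5582 -0.1392  0.0954] box [-0.0427 -0.2463  0.0894] yaw 0.311 z [ 0.04   0.032 -0.999] F [-0.7 -0.8  0.2] gap 1.0 q6 0.75
```

>>> send_rows(commands=[{"delta_pos": [-0.3,-0.7,-2],"yaw": -0.01},{"delta_pos": [0,-0.1,-2],"yaw": 0},{"delta_pos": [0,0,-1.5],"yaw": 0},{"delta_pos": [0,0,-0.5],"yaw": 0}])

```text
t: 24.95
tcp_pos: [0.5576, -0.1489, 0.04]
tool_rot: [0.988, 0.151, 0.026, -0.009]
force: [0.6, -0.0, 0.3]
finger_gap: 1.0
```

>>> send_rows(commands=[{"delta_pos": [0,0,0],"yaw": 0},{"delta_pos": [0,0,0],"yaw": 0},{"delta_pos": [0,0,0],"yaw": 0},{"delta_pos": [0,0,0],"yaw": 0}], grip=1, force=25)

```text
t: 25.45
tcp_pos: [0.5587, -0.1493, 0.0419]
tool_rot: [0.988, 0.152, 0.028, -0.008]
force: [0.5, -0.2, -0.2]
finger_gap: 0.366
```

```bash
python3 st.py
```

```text
25.45 tcp [ 0.5587 -0.1493  0.0419] box [-0.0427 -0.2564  0.0359] yaw 0.304 z [ 0.052  0.025 -0.998] F [ 0.5 -0.2 -0.2] gap 0.366 q6 0.73
```

>>> send_rows(commands=[{"delta_pos": [0,0,0],"yaw": 0},{"delta_pos": [0,0,-0.5],"yaw": 0},{"delta_pos": [0,0,-0.4],"yaw": 0}], grip=0)

```text
t: 25.82
tcp_pos: [0.559, -0.1494, 0.0329]
tool_rot: [0.988, 0.152, 0.028, -0.008]
force: [-0.3, -0.3, 0.3]
finger_gap: 0.502
```

>>> send_rows(commands=[{"delta_pos": [0,0,-0.1],"yaw": 0},{"delta_pos": [0,0,0],"yaw": 0},{"delta_pos": [0,0,0],"yaw": 0}], grip=1)

```text
t: 26.2
tcp_pos: [0.5587, -0.1493, 0.0317]
tool_rot: [0.988, 0.152, 0.028, -0.008]
force: [-0.3, 0.0, 1.1]
finger_gap: 0.372
```

>>> send_rows(commands=[{"delta_pos": [0,0,2],"yaw": 0},{"delta_pos": [0,0,3],"yaw": 0},{"delta_pos": [0,0,3],"yaw": 0},{"delta_pos": [0,1,2],"yaw": 0.16},{"delta_pos": [0,2,0],"yaw": 0.17},{"delta_pos": [0,2.5,0],"yaw": 0.17},{"delta_pos": [1,3,0],"yaw": 0.17},{"delta_pos": [1,3,0],"yaw": 0.17},{"delta_pos": [1,3,0],"yaw": 0.17},{"delta_pos": [1,2,0],"yaw": 0.17}])

```text
t: 27.45
tcp_pos: [0.5972, 0.0192, 0.1322]
tool_rot: [0.725, 0.688, 0.016, -0.023]
force: [-0.1, -0.2, -0.9]
finger_gap: 0.369
```

```bash
python3 st.py
```

```text
27.45 tcp [0.5972 0.0192 0.1322] box [ 0.0024 -0.0896  0.1262] yaw 1.519 z [-0.007  0.055 -0.998] F [-0.1 -0.2 -0.9] gap 0.369 q6 -0.17
```

>>> send_rows(commands=[{"delta_pos": [1.5,2.2,0],"yaw": 0.05},{"delta_pos": [1.2,2.1,-1],"yaw": 0.04},{"delta_pos": [0,0,-2],"yaw": 0},{"delta_pos": [0,0,-1.5],"yaw": 0},{"delta_pos": [0,0,0],"yaw": 0}])

```text
t: 28.08
tcp_pos: [0.6249, 0.066, 0.0843]
tool_rot: [0.691, 0.723, 0.015, -0.024]
force: [0.6, 0.3, -0.7]
finger_gap: 0.373
```

```bash
python3 st.py
```

```text
28.075 tcp [0.6249 0.066  0.0843] box [ 0.0319 -0.0439  0.0783] yaw 1.616 z [-0.013  0.054 -0.998] F [ 0.6  0.3 -0.7] gap 0.373 q6 -0.18
```

>>> send_rows(commands=[{"delta_pos": [0.1,-0.2,-1.5],"yaw": 0},{"delta_pos": [0,0,-1.5],"yaw": 0},{"delta_pos": [0,0,-1],"yaw": 0},{"delta_pos": [0,0,-0.4],"yaw": 0}])

```text
t: 28.58
tcp_pos: [0.6264, 0.0626, 0.0384]
tool_rot: [0.691, 0.722, 0.015, -0.023]
force: [-6.8, -4.6, 29.3]
finger_gap: 0.368
```

```bash
python3 st.py
```

```text
28.575 tcp [0.6264 0.0626 0.0384] box [ 0.0333 -0.0474  0.0324] yaw 1.614 z [-0.012  0.054 -0.998] F [-6.8 -4.6 29.3] gap 0.368 q6 -0.2
```

>>> send_rows(commands=[{"delta_pos": [0,0,0.05],"yaw": 0},{"delta_pos": [0,0,0],"yaw": 0},{"delta_pos": [0,0,0],"yaw": 0}], grip=0.08)

```text
t: 28.95
tcp_pos: [0.6271, 0.0625, 0.0394]
tool_rot: [0.691, 0.722, 0.016, -0.022]
force: [0.1, 0.3, 0.1]
finger_gap: 0.462
```

>>> send_rows(commands=[{"delta_pos": [0,0,1],"yaw": 0},{"delta_pos": [0,0,2],"yaw": 0},{"delta_pos": [-0.5,0,3],"yaw": 0},{"delta_pos": [-1,-1,3],"yaw": -0.17},{"delta_pos": [-1,-3,3],"yaw": -0.17},{"delta_pos": [-1.5,-4,2],"yaw": -0.17},{"delta_pos": [-1.5,-4,0],"yaw": -0.17},{"delta_pos": [-1.5,-4,0],"yaw": -0.17},{"delta_pos": [-1.5,-4,0],"yaw": -0.17},{"delta_pos": [-1.5,-4,0],"yaw": -0.17}])

```text
t: 30.2
tcp_pos: [0.5271, -0.1816, 0.1936]
tool_rot: [0.98, 0.195, 0.031, -0.003]
force: [0.4, -0.6, -0.1]
finger_gap: 0.46
```

```bash
python3 st.py
```

```text
30.2 tcp [ 0.5271 -0.1816  0.1936] box [-0.0754 -0.2875  0.1876] yaw 0.393 z [ 0.06   0.018 -0.998] F [ 0.4 -0.6 -0.1] gap 0.46 q6 0.59
```

>>> send_rows(commands=[{"delta_pos": [-1,-2.5,2],"yaw": -0.12},{"delta_pos": [-1,-2.5,1.5],"yaw": -0.12},{"delta_pos": [-0.7,-2.5,1.5],"yaw": -0.12},{"delta_pos": [0,0,0],"yaw": 0}], grip=-1)

```text
t: 30.7
tcp_pos: [0.4979, -0.262, 0.2487]
tool_rot: [0.999, 0.008, 0.033, 0.005]
force: [0.5, -0.7, 0.1]
finger_gap: 1.004
```

```bash
cat > pot.py <<'E'
from h import *
im,C=shot('wrist','wp'); t,_=shot('top','tp')
h=cv2.cvtColor(im,cv2.COLOR_BGR2HSV); m=cv2.inRange(h,(0,60,120),(10,255,255))|cv2.inRange(h,(170,60,120),(180,255,255)); m=cv2.morphologyEx(m,cv2.MORPH_CLOSE,np.ones((9,9)))
k=max(cv2.findContours(m,0,2)[0],key=cv2.contourArea); (x,y),r=cv2.minEnclosingCircle(k); print(x,y,r,cv2.boundingRect(k)); p=onz(C,[(x,y),(x+r,y)],.05); print(p[0],np.linalg.norm(p[0]-p[1]))
E
python3 pot.py; python3 st.py
```

```text
259.225341796875 106.47887420654297 26.94759750366211 (233, 81, 53, 53)
[ 0.5728428  -0.26278988  0.05      ] 0.029092281332791924
30.8 tcp [ 0.4972 -0.2594  0.247 ] box [-0.1084 -0.364   0.241 ] yaw 0.019 z [ 0.063 -0.005 -0.998] F [-0. -0.  0.] gap 0.995 q6 0.83
```

>>> send_rows(commands=[{"delta_pos": [2,0,-3],"yaw": 0},{"delta_pos": [2,0,-4],"yaw": 0},{"delta_pos": [2,-0.1,-4],"yaw": 0},{"delta_pos": [1.2,-0.1,-3],"yaw": 0},{"delta_pos": [0,0,-1],"yaw": 0},{"delta_pos": [0,0,0],"yaw": 0}])

```text
t: 31.55
tcp_pos: [0.5701, -0.2522, 0.0908]
tool_rot: [0.999, 0.016, 0.029, 0.0]
force: [0.1, -1.4, -0.2]
finger_gap: 0.997
```

```bash
python3 st.py
```

```text
31.55 tcp [ 0.5701 -0.2522  0.0908] box [-0.0353 -0.3596  0.0848] yaw 0.032 z [ 0.058  0.    -0.998] F [ 0.1 -1.4 -0.2] gap 0.997 q6 0.9
```

>>> send_rows(commands=[{"delta_pos": [0.3,-1.1,0],"yaw": 0},{"delta_pos": [0,0,-1.5],"yaw": 0},{"delta_pos": [0,0,0],"yaw": 0}])

```text
t: 31.92
tcp_pos: [0.5738, -0.2647, 0.0781]
tool_rot: [0.999, 0.016, 0.031, 0.002]
force: [0.1, -0.4, -0.2]
finger_gap: 0.999
```

```bash
python3 st.py
```

```text
31.925 tcp [ 0.5738 -0.2647  0.0781] box [-0.032  -0.3723  0.0721] yaw 0.032 z [ 0.062 -0.002 -0.998] F [ 0.1 -0.4 -0.2] gap 0.999 q6 0.88
```

>>> send_rows(commands=[{"delta_pos": [-0.1,0.1,-1.5],"yaw": 0},{"delta_pos": [0,0,-1.5],"yaw": 0},{"delta_pos": [0,0,-1.3],"yaw": 0}])

```text
t: 32.3
tcp_pos: [0.5732, -0.2643, 0.0338]
tool_rot: [0.999, 0.016, 0.032, 0.002]
force: [-0.1, -0.2, 0.1]
finger_gap: 1.001
```

>>> send_rows(commands=[{"delta_pos": [0,0,0],"yaw": 0},{"delta_pos": [0,0,0],"yaw": 0},{"delta_pos": [0,0,0],"yaw": 0}], grip=1, force=30)

```text
t: 32.67
tcp_pos: [0.5726, -0.2638, 0.0323]
tool_rot: [0.999, 0.016, 0.031, 0.002]
force: [-0.1, 0.3, -1.1]
finger_gap: 0.664
```

```bash
python3 st.py
```

```text
32.675 tcp [ 0.5726 -0.2638  0.0323] box [-0.0332 -0.3714  0.0263] yaw 0.032 z [ 0.062 -0.002 -0.998] F [-0.1  0.3 -1.1] gap 0.664 q6 0.88
```

>>> send_rows(commands=[{"delta_pos": [0,0,2],"yaw": 0},{"delta_pos": [0,0,3.5],"yaw": 0},{"delta_pos": [0,1,3.5],"yaw": 0},{"delta_pos": [0,3,1],"yaw": 0},{"delta_pos": [-0.2,4.5,0],"yaw": 0},{"delta_pos": [-0.2,4.5,0],"yaw": 0},{"delta_pos": [-0.2,4.5,0],"yaw": 0},{"delta_pos": [-0.2,4.5,0],"yaw": 0},{"delta_pos": [-0.2,4.5,0],"yaw": 0},{"delta_pos": [0,3,0],"yaw": 0}])

```text
t: 33.92
tcp_pos: [0.5658, 0.0352, 0.1516]
tool_rot: [0.999, 0.013, 0.042, 0.006]
force: [-0.4, 0.5, -1.7]
finger_gap: 0.665
```

```bash
python3 st.py
```

```text
33.925 tcp [0.5658 0.0352 0.1516] box [-0.0283 -0.0724  0.1456] yaw 0.026 z [ 0.083 -0.011 -0.996] F [-0.4  0.5 -1.7] gap 0.665 q6 1.41
```

>>> send_rows(commands=[{"delta_pos": [-0.3,2.2,-1],"yaw": 0.01},{"delta_pos": [0,0,-2],"yaw": 0},{"delta_pos": [0,0,-2],"yaw": 0},{"delta_pos": [0,0,-1],"yaw": 0},{"delta_pos": [0,0,0],"yaw": 0}])

```text
t: 34.55
tcp_pos: [0.565, 0.0616, 0.0984]
tool_rot: [0.999, 0.021, 0.048, 0.006]
force: [0.4, 1.4, -1.1]
finger_gap: 0.669
```

```bash
python3 st.py
```

```text
34.55 tcp [0.565  0.0616 0.0984] box [-0.0281 -0.0459  0.0924] yaw 0.043 z [ 0.095 -0.011 -0.995] F [ 0.4  1.4 -1.1] gap 0.669 q6 1.45
```

>>> send_rows(commands=[{"delta_pos": [-0.4,-0.5,-1.5],"yaw": 0},{"delta_pos": [0,0,-1.5],"yaw": 0},{"delta_pos": [0,0,-1.2],"yaw": 0},{"delta_pos": [0,0,0],"yaw": 0}])

```text
t: 35.05
tcp_pos: [0.5639, 0.056, 0.0579]
tool_rot: [0.998, 0.02, 0.051, 0.007]
force: [-0.5, -0.5, -1.5]
finger_gap: 0.669
```

```bash
python3 st.py
```

```text
35.05 tcp [0.5639 0.056  0.0579] box [-0.0294 -0.0515  0.0519] yaw 0.042 z [ 0.102 -0.011 -0.995] F [-0.5 -0.5 -1.5] gap 0.669 q6 1.43
```

>>> send_rows(commands=[{"delta_pos": [-0.1,0,-1],"yaw": 0},{"delta_pos": [0,0,-0.6],"yaw": 0},{"delta_pos": [0,0,-0.3],"yaw": 0}])

```text
t: 35.42
tcp_pos: [0.5652, 0.056, 0.0391]
tool_rot: [0.998, 0.02, 0.054, 0.007]
force: [-0.1, -0.6, 11.2]
finger_gap: 0.666
```

>>> send_rows(commands=[{"delta_pos": [0,0,0],"yaw": 0},{"delta_pos": [0,0,0],"yaw": 0},{"delta_pos": [0,0,0],"yaw": 0}], grip=-0.8)

```text
t: 35.8
tcp_pos: [0.5656, 0.056, 0.0395]
tool_rot: [0.998, 0.02, 0.054, 0.007]
force: [0.1, -1.1, -0.2]
finger_gap: 0.899
```

>>> send_rows(commands=[{"delta_pos": [0,0,1.5],"yaw": 0},{"delta_pos": [0,0,3],"yaw": 0},{"delta_pos": [-0.5,0,3],"yaw": 0},{"delta_pos": [-1.5,0.5,4],"yaw": 0},{"delta_pos": [-1.5,0.5,3],"yaw": 0},{"delta_pos": [0,0,0],"yaw": 0}])

```text
t: 36.55
tcp_pos: [0.5296, 0.0662, 0.1934]
tool_rot: [0.998, 0.02, 0.056, 0.007]
force: [-0.1, 0.7, -0.0]
finger_gap: 0.899
```

```bash
python3 st.py; python3 - <<'E'
from h import *
im,C=shot('wrist','w10'); t,_=shot('top','t10')
cv2.imwrite('pics/c10.png',np.hstack([im[:300],cv2.resize(t[80:230,160:310],(300,300),interpolation=cv2.INTER_CUBIC)[:, :288]]))
E
```

```text
36.55 tcp [0.5296 0.0662 0.1934] box [-0.0633 -0.04    0.1874] yaw 0.042 z [ 0.112 -0.012 -0.994] F [-0.1  0.7 -0. ] gap 0.899 q6 1.45
```

View pics/c10.png

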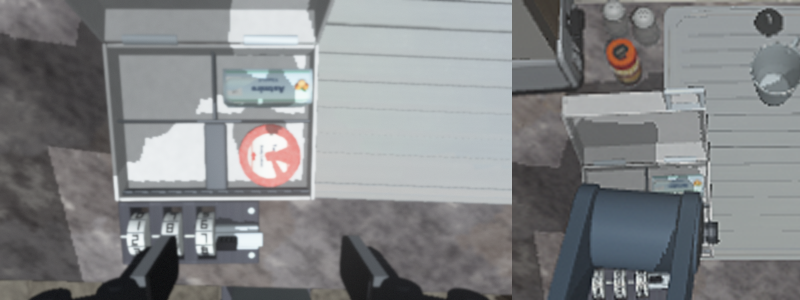

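```bash
python3 - <<'E'
from h import *
s=manip.sense();C=cam('wrist'); print(B.b(onz(C,[(267,87)],.063)),B.b(onz(C,[(224,87),(311,87)],.063)),B.b(onz(C,[(270,155)],.061)), B.b(onz(C,[(224,103),(311,105)],.063)))
print(B.b(onz(C,[(114,198),(313,198)],.038)))
E
```

```text
[[ 0.03081361 -0.04897422  0.057     ]] [[ 0.03072826 -0.01209508  0.057     ]
 [ 0.03088034 -0.08688253  0.057     ]] [[-0.02756069 -0.05201165  0.055     ]] [[ 0.01745431 -0.01182692  0.057     ]
 [ 0.01586268 -0.08732715  0.057     ]]
[[-0.07128244  0.10058224  0.032     ]
 [-0.07207208 -0.09648478  0.032     ]]
```

>>> send_rows(commands=[{"delta_pos": [0,0,3],"yaw": 0.17},{"delta_pos": [0,0,4],"yaw": 0.18},{"delta_pos": [1,0,3],"yaw": 0.18},{"delta_pos": [3,-0.3,0],"yaw": 0.18},{"delta_pos": [3,-0.3,0],"yaw": 0.18},{"delta_pos": [3,-0.3,0],"yaw": 0.18},{"delta_pos": [3,-0.3,0],"yaw": 0.18},{"delta_pos": [3,-0.3,0],"yaw": 0.18},{"delta_pos": [2,-0.3,0],"yaw": 0.14},{"delta_pos": [0,0,0],"yaw": 0}], grip=0.3)

```text
t: 37.9
tcp_pos: [0.7126, 0.0444, 0.2762]
tool_rot: [0.675, 0.736, 0.032, -0.036]
force: [-0.5, -0.2, -0.7]
finger_gap: 0.35
```

```bash
python3 st.py; python3 arc.py
```

```text
37.9 tcp [0.7126 0.0444 0.2762] box [ 0.1187 -0.0689  0.2702] yaw 1.657 z [-0.011  0.096 -0.995] F [-0.5 -0.2 -0.7] gap 0.35 q6 -0.24
37.9 box [ 0.1189 -0.0707  0.2891] r 0.261 th 1.718 F [-0.5 -0.2 -0.7] gap 0.35 z [-0.011  0.096 -0.995] tcp [0.7126 0.0444 0.2762]
```

>>> send_rows(commands=[{"delta_pos": [0.7,-0.1,-1.5],"yaw": -0.045},{"delta_pos": [0.1,-0.1,-2],"yaw": 0},{"delta_pos": [0,0,-0.5],"yaw": 0},{"delta_pos": [0,0,0],"yaw": 0}])

```text
t: 38.4
tcp_pos: [0.7171, 0.0426, 0.231]
tool_rot: [0.695, 0.718, 0.03, -0.039]
force: [0.5, -0.8, 0.4]
finger_gap: 0.349
```

```bash
python3 st.py
```

```text
38.4 tcp [0.7171 0.0426 0.231 ] box [ 0.1232 -0.0709  0.225 ] yaw 1.603 z [-0.015  0.098 -0.995] F [ 0.5 -0.8  0.4] gap 0.349 q6 -0.19
```

>>> send_rows(commands=[{"delta_pos": [0.4,0,-0.3],"yaw": 0},{"delta_pos": [0,0,-1],"yaw": 0},{"delta_pos": [0,0,-1],"yaw": 0},{"delta_pos": [0,0,-0.4],"yaw": 0}])

```text
t: 38.9
tcp_pos: [0.7219, 0.0427, 0.2045]
tool_rot: [0.695, 0.717, 0.031, -0.038]
force: [-0.0, -0.1, 0.2]
finger_gap: 0.352
```

>>> send_rows(commands=[{"delta_pos": [0,0,0],"yaw": 0},{"delta_pos": [0,0,0],"yaw": 0},{"delta_pos": [0,0,0],"yaw": 0}], grip=1, force=25)

```text
t: 39.28
tcp_pos: [0.7216, 0.0427, 0.204]
tool_rot: [0.695, 0.717, 0.03, -0.039]
force: [-0.2, 0.9, -1.1]
finger_gap: 0.09
```

```bash
python3 arc.py
```

```text
39.275 box [ 0.1278 -0.0727  0.2169] r 0.1926 th 1.828 F [-0.2  0.9 -1.1] gap 0.09 z [-0.013  0.097 -0.995] tcp [0.7216 0.0427 0.204 ]
```

>>> send_rows(commands=[{"delta_pos": [-1.85,-0.07,0.4],"yaw": 0},{"delta_pos": [-1.9,-0.07,0.25],"yaw": 0},{"delta_pos": [-1.9,-0.07,0.05],"yaw": 0},{"delta_pos": [-1.9,-0.07,-0.15],"yaw": 0}])

```text
t: 39.78
tcp_pos: [0.653, 0.0398, 0.2123]
tool_rot: [0.695, 0.718, 0.038, -0.03]
force: [1.6, -0.4, 0.8]
finger_gap: 0.091
```

```bash
cat >> arc.py <<'E'
a=th+.026; r=.191
for i in range(5):
    p=np.array([.074-r*np.cos(a-.1*(i+1)),b[1],.032+r*np.sin(a-.1*(i+1))]); d=(B.w(p)[0]-B.w(b)[0])*100; print(d.round(2)); b=p
E
python3 arc.py
```

```text
39.775 box [ 0.0587 -0.073   0.2252] r 0.1938 th 1.466 F [ 1.6 -0.4  0.8] gap 0.091 z [ 0.009  0.097 -0.995] tcp [0.653  0.0398 0.2123]
[-1.87 -0.07 -0.53]
[-1.86 -0.07 -0.43]
[-1.81 -0.07 -0.62]
[-1.74 -0.07 -0.79]
[-1.65 -0.06 -0.96]
```

>>> send_rows(commands=[{"delta_pos": [-1.9,-0.07,-0.4],"yaw": 0},{"delta_pos": [-1.9,-0.07,-0.45],"yaw": 0},{"delta_pos": [-1.85,-0.07,-0.65],"yaw": 0},{"delta_pos": [-1.75,-0.07,-0.8],"yaw": 0}])

```text
t: 40.28
tcp_pos: [0.5867, 0.0369, 0.1951]
tool_rot: [0.695, 0.717, 0.047, -0.02]
force: [2.2, 1.4, -0.7]
finger_gap: 0.091
```

```bash
python3 arc.py
```

```text
40.275 box [-0.0081 -0.0733  0.208 ] r 0.1942 th 1.108 F [ 2.2  1.4 -0.7] gap 0.091 z [ 0.036  0.096 -0.995] tcp [0.5867 0.0369 0.1951]
[-1.55 -0.06 -1.18]
[-1.59 -0.06 -1.06]
[-1.48 -0.06 -1.21]
[-1.35 -0.05 -1.35]
[-1.21 -0.05 -1.48]
```

>>> send_rows(commands=[{"delta_pos": [-1.65,-0.06,-1.1],"yaw": 0},{"delta_pos": [-1.65,-0.06,-1.1],"yaw": 0},{"delta_pos": [-1.55,-0.06,-1.25],"yaw": 0},{"delta_pos": [-1.4,-0.05,-1.35],"yaw": 0}])

```text
t: 40.78
tcp_pos: [0.53, 0.0343, 0.1529]
tool_rot: [0.695, 0.717, 0.054, -0.012]
force: [1.3, 1.8, 1.8]
finger_gap: 0.095
```

```bash
python3 arc.py
```

```text
40.775 box [-0.0653 -0.0735  0.1658] r 0.1931 th 0.739 F [1.3 1.8 1.8] gap 0.095 z [ 0.058  0.094 -0.994] tcp [0.53   0.0343 0.1529]
[-1.1  -0.04 -1.59]
[-1.1  -0.04 -1.56]
[-0.94 -0.04 -1.66]
[-0.77 -0.03 -1.75]
[-0.59 -0.02 -1.82]
```

>>> send_rows(commands=[{"delta_pos": [-1.2,-0.04,-1.5],"yaw": 0},{"delta_pos": [-1.1,-0.04,-1.55],"yaw": 0},{"delta_pos": [-0.95,-0.04,-1.65],"yaw": 0},{"delta_pos": [-0.8,-0.03,-1.75],"yaw": 0}])

```text
t: 41.28
tcp_pos: [0.4926, 0.0326, 0.0912]
tool_rot: [0.694, 0.718, 0.058, -0.007]
force: [1.2, 2.1, 0.6]
finger_gap: 0.094
```

```bash
python3 arc.py
```

```text
41.275 box [-0.103  -0.0737  0.104 ] r 0.1911 th 0.36 F [1.2 2.1 0.6] gap 0.094 z [ 0.071  0.092 -0.993] tcp [0.4926 0.0326 0.0912]
[-0.62 -0.02 -1.81]
[-0.45 -0.02 -1.86]
[-0.26 -0.01 -1.89]
[-0.07 -0.   -1.91]
[ 0.12  0.   -1.91]
```

>>> send_rows(commands=[{"delta_pos": [-0.6,-0.02,-1.8],"yaw": 0},{"delta_pos": [-0.45,-0.02,-1.85],"yaw": 0},{"delta_pos": [-0.25,-0.01,-1.6],"yaw": 0}])

```text
t: 41.65
tcp_pos: [0.4809, 0.0321, 0.0393]
tool_rot: [0.694, 0.718, 0.059, -0.005]
force: [-1.4, 0.0, 8.9]
finger_gap: 0.09
```

>>> send_rows(commands=[{"delta_pos": [0,0,-0.8],"yaw": 0},{"delta_pos": [0,0,-0.5],"yaw": 0},{"delta_pos": [0,0,-0.3],"yaw": 0}])

```text
t: 42.02
tcp_pos: [0.4802, 0.0322, 0.0252]
tool_rot: [0.693, 0.718, 0.06, -0.005]
force: [-8.2, -3.2, 42.7]
finger_gap: 0.092
```

```bash
python3 arc.py
```

```text
42.025 box [-0.1155 -0.0737  0.038 ] r 0.1896 th 0.006 F [-8.2 -3.2 42.7] gap 0.092 z [ 0.076  0.093 -0.993] tcp [0.4802 0.0322 0.0252]
[-0.11 -0.   -1.9 ]
[ 0.23  0.01 -1.9 ]
[ 0.41  0.02 -1.86]
[ 0.6   0.02 -1.81]
[ 0.77  0.03 -1.74]
```

>>> send_rows(commands=[{"delta_pos": [0,0,0.1],"yaw": 0},{"delta_pos": [0,0,0],"yaw": 0},{"delta_pos": [0,0,0.5],"yaw": 0},{"delta_pos": [0,0,2],"yaw": 0},{"delta_pos": [0,0,3],"yaw": 0},{"delta_pos": [0,2,2],"yaw": 0},{"delta_pos": [0,3,0],"yaw": 0},{"delta_pos": [0,3,0],"yaw": 0},{"delta_pos": [0,0.5,0],"yaw": 0}], grip=0.3)

```text
t: 43.15
tcp_pos: [0.4854, 0.1176, 0.1059]
tool_rot: [0.694, 0.717, 0.062, -0.001]
force: [-0.1, -0.8, -0.6]
finger_gap: 0.35
```

>>> send_rows(commands=[{"delta_pos": [0,0,0],"yaw": 0},{"delta_pos": [0,0,0],"yaw": 0}], grip=1)

```text
t: 43.4
tcp_pos: [0.4855, 0.1171, 0.1058]
tool_rot: [0.694, 0.717, 0.062, -0.0]
force: [-0.0, 0.2, -0.2]
finger_gap: 0.002
```

```bash
python3 st.py; python3 - <<'E'
from h import *
im,C=shot('wrist','w11'); print(frac(im,C))
strips(im,C,'st11'); a=cv2.imread('pics/st11.png'); cv2.imwrite('pics/c11.png',np.hstack([a[:384,:300],im[:,:480]]))
E
```

```text
43.4 tcp [0.4855 0.1171 0.1058] box [-0.1054  0.0126  0.0998] yaw 1.607 z [ 0.086  0.09  -0.992] F [-0.   0.2 -0.2] gap 0.002 q6 -0.21
[(np.float64(0.1), np.float64(0.88)), (np.float64(0.9), np.float64(0.75)), (np.float64(0.2), np.float64(0.46))]
```

View pics/c11.png

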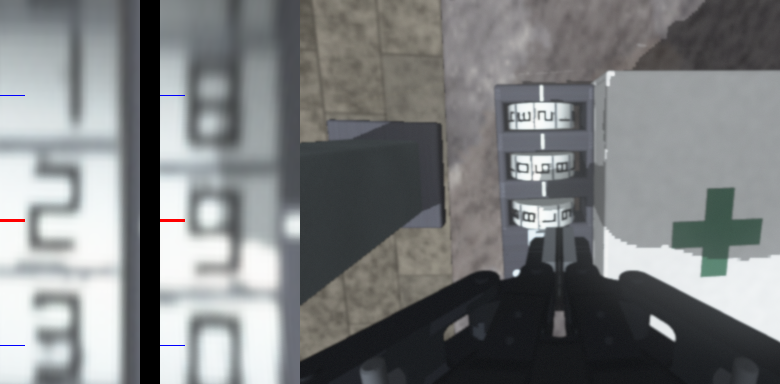

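>>> send_rows(commands=[{"delta_pos": [-0.4,0.3,-1.5],"yaw": 0},{"delta_pos": [0,0,-1.5],"yaw": 0},{"delta_pos": [0,0,-0.7],"yaw": 0},{"delta_pos": [0,0,0],"yaw": 0}])

```text
t: 43.95
tcp_pos: [0.4826, 0.1171, 0.0679]
tool_rot: [0.696, 0.715, 0.062, 0.0]
force: [-0.2, 0.1, 0.1]
finger_gap: -0.002
```

>>> send_rows(commands=[{"delta_pos": [-0.1,0,-0.55],"yaw": 0},{"delta_pos": [0,-0.4,0],"yaw": 0},{"delta_pos": [0,-0.5,0],"yaw": 0},{"delta_pos": [0,-0.5,0],"yaw": 0}])

```text
t: 44.45
tcp_pos: [0.4821, 0.1026, 0.0628]
tool_rot: [0.696, 0.715, 0.063, 0.0]
force: [0.9, 2.3, -0.1]
finger_gap: -0.002
```

>>> send_rows(commands=[{"delta_pos": [0,-0.4,0],"yaw": 0},{"delta_pos": [0,-0.3,0],"yaw": 0}])

```text
t: 44.7
tcp_pos: [0.482, 0.0994, 0.0631]
tool_rot: [0.699, 0.713, 0.065, -0.003]
force: [4.9, 27.3, -4.3]
finger_gap: 0.007
```

>>> send_rows(commands=[{"delta_pos": [0,-0.3,0],"yaw": 0},{"delta_pos": [0,-0.3,0],"yaw": 0}])

```text
t: 44.95
tcp_pos: [0.4821, 0.0997, 0.0632]
tool_rot: [0.7, 0.71, 0.068, -0.007]
force: [4.2, 19.6, -5.3]
finger_gap: 0.003
```

>>> send_rows(commands=[{"delta_pos": [0,0.4,0.3],"yaw": 0},{"delta_pos": [-0.6,1.1,0.3],"yaw": 0},{"delta_pos": [-0.6,0,0],"yaw": 0},{"delta_pos": [0,0,-0.4],"yaw": 0},{"delta_pos": [0,0,0],"yaw": 0}])

```text
t: 45.58
tcp_pos: [0.4692, 0.1148, 0.0657]
tool_rot: [0.7, 0.711, 0.068, -0.006]
force: [-0.2, 0.1, -0.6]
finger_gap: 0.002
```

>>> send_rows(commands=[{"delta_pos": [0,0,-0.5],"yaw": 0},{"delta_pos": [0,0,-0.4],"yaw": 0},{"delta_pos": [0,0,-0.15],"yaw": 0}])

```text
t: 45.95
tcp_pos: [0.4697, 0.1142, 0.0543]
tool_rot: [0.7, 0.71, 0.068, -0.006]
force: [-0.1, 0.5, 0.6]
finger_gap: 0.001
```

>>> send_rows(commands=[{"delta_pos": [0,0,-0.15],"yaw": 0}])

```text
t: 46.08
tcp_pos: [0.4697, 0.1143, 0.0533]
tool_rot: [0.7, 0.71, 0.069, -0.006]
force: [-4.3, -0.6, 19.7]
finger_gap: -0.002
```

>>> send_rows(commands=[{"delta_pos": [0.35,0,-0.04],"yaw": 0},{"delta_pos": [0.35,0,-0.05],"yaw": 0},{"delta_pos": [0.35,0,-0.06],"yaw": 0},{"delta_pos": [0.35,0,-0.06],"yaw": 0},{"delta_pos": [0.35,0,-0.06],"yaw": 0}])

```text
t: 46.7
tcp_pos: [0.4831, 0.1151, 0.0555]
tool_rot: [0.7, 0.711, 0.068, -0.009]
force: [-2.0, 0.8, 8.5]
finger_gap: 0.0
```

>>> send_rows(commands=[{"delta_pos": [0.35,0,-0.07],"yaw": 0},{"delta_pos": [0.35,0,-0.07],"yaw": 0},{"delta_pos": [0.35,0,-0.07],"yaw": 0}])

```text
t: 47.08
tcp_pos: [0.4937, 0.1157, 0.0551]
tool_rot: [0.7, 0.711, 0.069, -0.009]
force: [-0.6, 0.3, 0.8]
finger_gap: 0.001
```

>>> send_rows(commands=[{"delta_pos": [0,0,0.8],"yaw": 0},{"delta_pos": [-0.8,0,2],"yaw": 0},{"delta_pos": [0,0,2],"yaw": 0},{"delta_pos": [0,0,0],"yaw": 0}])

```text
t: 47.58
tcp_pos: [0.4855, 0.1153, 0.1042]
tool_rot: [0.7, 0.711, 0.068, -0.008]
force: [-0.0, 0.6, -0.3]
finger_gap: 0.001
```

```bash
python3 st.py; python3 - <<'E'
from h import *
im,C=shot('wrist','w12'); print(frac(im,C))
strips(im,C,'st12')
E
```

```text
47.575 tcp [0.4855 0.1153 0.1042] box [-0.1054  0.0108  0.0982] yaw 1.591 z [ 0.084  0.109 -0.991] F [-0.   0.6 -0.3] gap 0.001 q6 -0.24
[(np.float64(0.08), np.float64(0.88)), (np.float64(0.88), np.float64(0.73)), (np.float64(0.85), np.float64(0.78))]
```

>>> send_rows(commands=[{"delta_pos": [-0.6,0,-1.5],"yaw": 0},{"delta_pos": [-0.5,-0.1,-2],"yaw": 0},{"delta_pos": [0,0,-0.5],"yaw": 0},{"delta_pos": [0,0,0],"yaw": 0}])

```text
t: 48.12
tcp_pos: [0.473, 0.1141, 0.0606]
tool_rot: [0.7, 0.711, 0.067, -0.01]
force: [0.9, -0.6, 0.9]
finger_gap: -0.004
```

>>> send_rows(commands=[{"delta_pos": [0,0,-0.4],"yaw": 0},{"delta_pos": [0,0,-0.2],"yaw": 0},{"delta_pos": [0,0,-0.15],"yaw": 0}])

```text
t: 48.5
tcp_pos: [0.4741, 0.1141, 0.0543]
tool_rot: [0.7, 0.711, 0.068, -0.009]
force: [-3.9, -1.3, 18.7]
finger_gap: -0.002
```

>>> send_rows(commands=[{"delta_pos": [0.35,0,-0.05],"yaw": 0},{"delta_pos": [0.35,0,-0.06],"yaw": 0},{"delta_pos": [0.35,0,-0.07],"yaw": 0},{"delta_pos": [0.35,0,-0.07],"yaw": 0}])

```text
t: 49.0
tcp_pos: [0.4874, 0.1148, 0.0557]
tool_rot: [0.7, 0.711, 0.069, -0.009]
force: [-0.9, 0.3, 4.1]
finger_gap: 0.002
```

>>> send_rows(commands=[{"delta_pos": [0.25,0,-0.07],"yaw": 0},{"delta_pos": [0,0,0.8],"yaw": 0},{"delta_pos": [-0.8,1.6,0.4],"yaw": 0},{"delta_pos": [-0.8,1.6,0],"yaw": 0},{"delta_pos": [0,0,-0.4],"yaw": 0},{"delta_pos": [0,0,0],"yaw": 0}])

```text
t: 49.75
tcp_pos: [0.4749, 0.1478, 0.0645]
tool_rot: [0.699, 0.711, 0.07, -0.008]
force: [-0.3, -0.6, -0.0]
finger_gap: -0.002
```

>>> send_rows(commands=[{"delta_pos": [-0.2,0,-0.5],"yaw": 0},{"delta_pos": [0,0,-0.4],"yaw": 0},{"delta_pos": [0,0,-0.25],"yaw": 0}])

```text
t: 50.12
tcp_pos: [0.4736, 0.1473, 0.0539]
tool_rot: [0.7, 0.711, 0.071, -0.007]
force: [-7.8, -1.5, 42.6]
finger_gap: -0.003
```

>>> send_rows(commands=[{"delta_pos": [0.3,0,-0.06],"yaw": 0},{"delta_pos": [0.35,0,-0.06],"yaw": 0},{"delta_pos": [0.35,0,-0.07],"yaw": 0},{"delta_pos": [0.35,0,-0.07],"yaw": 0}])

```text
t: 50.62
tcp_pos: [0.487, 0.1478, 0.0556]
tool_rot: [0.701, 0.71, 0.073, -0.008]
force: [-2.4, 2.4, 6.3]
finger_gap: -0.002
```

>>> send_rows(commands=[{"delta_pos": [0.25,0,-0.07],"yaw": 0},{"delta_pos": [0,0,0.8],"yaw": 0},{"delta_pos": [0,1.6,0.4],"yaw": 0},{"delta_pos": [0,1.6,0],"yaw": 0},{"delta_pos": [0,0,-0.4],"yaw": 0},{"delta_pos": [0,0,0],"yaw": 0}])

```text
t: 51.38
tcp_pos: [0.4903, 0.179, 0.0635]
tool_rot: [0.702, 0.709, 0.073, -0.007]
force: [-0.2, 0.3, -0.7]
finger_gap: -0.004
```

>>> send_rows(commands=[{"delta_pos": [0,0,-0.5],"yaw": 0},{"delta_pos": [0,0,-0.35],"yaw": 0}])

```text
t: 51.62
tcp_pos: [0.4903, 0.178, 0.0545]
tool_rot: [0.702, 0.708, 0.073, -0.007]
force: [-0.7, 0.5, 4.0]
finger_gap: 0.003
```

>>> send_rows(commands=[{"delta_pos": [-0.2,0,-0.1],"yaw": 0},{"delta_pos": [-0.4,0,-0.07],"yaw": 0},{"delta_pos": [-0.4,0,-0.06],"yaw": 0},{"delta_pos": [-0.4,0,-0.06],"yaw": 0},{"delta_pos": [-0.4,0,-0.06],"yaw": 0},{"delta_pos": [-0.4,0,-0.06],"yaw": 0}])

```text
t: 52.38
tcp_pos: [0.4827, 0.1778, 0.0556]
tool_rot: [0.703, 0.706, 0.085, 0.004]
force: [2.5, 0.8, 5.8]
finger_gap: 0.001
```

>>> send_rows(commands=[{"delta_pos": [-0.5,0,-0.06],"yaw": 0},{"delta_pos": [-0.5,0,-0.06],"yaw": 0},{"delta_pos": [-0.5,0,-0.06],"yaw": 0},{"delta_pos": [-0.5,0,-0.06],"yaw": 0}])

```text
t: 52.88
tcp_pos: [0.4613, 0.1773, 0.0529]
tool_rot: [0.704, 0.706, 0.085, 0.004]
force: [0.6, -0.1, 0.2]
finger_gap: 0.004
```

>>> send_rows(commands=[{"delta_pos": [0,0,0.8],"yaw": 0},{"delta_pos": [0.5,-1,2],"yaw": 0},{"delta_pos": [0.5,-2,2],"yaw": 0},{"delta_pos": [0,-2,0],"yaw": 0},{"delta_pos": [0,-1.5,0],"yaw": 0},{"delta_pos": [0,0,0],"yaw": 0}])

```text
t: 53.62
tcp_pos: [0.4679, 0.1108, 0.1029]
tool_rot: [0.703, 0.706, 0.082, 0.002]
force: [0.4, -0.9, -0.9]
finger_gap: 0.002
```

```bash
python3 st.py; python3 - <<'E'
from h import *
im,C=shot('wrist','w13'); print(frac(im,C))
strips(im,C,'st13'); a=cv2.imread('pics/st13.png'); cv2.imwrite('pics/c13.png',np.hstack([a[:384],im[:,140:440]]))
E
```

```text
53.625 tcp [0.4679 0.1108 0.1029] box [-0.1232  0.0071  0.0969] yaw 1.582 z [ 0.118  0.114 -0.987] F [ 0.4 -0.9 -0.9] gap 0.002 q6 -0.3
[(np.float64(0.77), np.float64(0.95)), (np.float64(0.17), np.float64(0.8)), (np.float64(0.09), np.float64(0.86))]
```

View pics/c13.png

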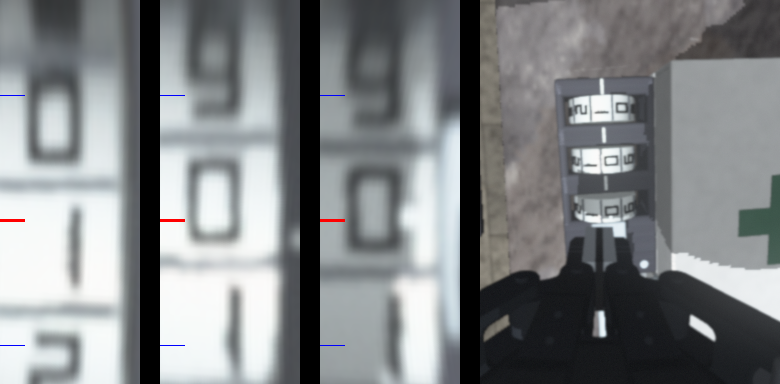

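>>> send_rows(commands=[{"delta_pos": [0.6,2.2,0],"yaw": 0},{"delta_pos": [0.6,2.2,0],"yaw": 0},{"delta_pos": [0.7,2.4,-1],"yaw": 0},{"delta_pos": [0,0,-1.5],"yaw": 0},{"delta_pos": [0,0,-1],"yaw": 0},{"delta_pos": [0,0,0],"yaw": 0}])

```text
t: 54.42
tcp_pos: [0.4844, 0.1831, 0.0658]
tool_rot: [0.702, 0.707, 0.081, -0.0]
force: [-0.4, -0.6, -0.7]
finger_gap: 0.001
```

>>> send_rows(commands=[{"delta_pos": [0.4,-0.3,-0.6],"yaw": 0},{"delta_pos": [0,0,-0.4],"yaw": 0},{"delta_pos": [0,0,-0.15],"yaw": 0}])

```text
t: 54.8
tcp_pos: [0.49, 0.1789, 0.0546]
tool_rot: [0.703, 0.706, 0.082, 0.001]
force: [-0.7, 2.5, 7.7]
finger_gap: -0.003
```

>>> send_rows(commands=[{"delta_pos": [-0.4,0,-0.06],"yaw": 0},{"delta_pos": [-0.4,0,-0.06],"yaw": 0},{"delta_pos": [-0.4,0,-0.06],"yaw": 0}])

```text
t: 55.18
tcp_pos: [0.4847, 0.1788, 0.0557]
tool_rot: [0.704, 0.705, 0.087, 0.006]
force: [1.3, 0.1, 5.6]
finger_gap: -0.001
```

Moved 5.3 mm; about 5 mm more.

>>> send_rows(commands=[{"delta_pos": [-0.4,0,-0.06],"yaw": 0},{"delta_pos": [-0.4,0,-0.06],"yaw": 0}])

```text
t: 55.42
tcp_pos: [0.4773, 0.1787, 0.0554]
tool_rot: [0.704, 0.705, 0.089, 0.007]
force: [-0.3, 0.5, 1.6]
finger_gap: -0.003
```

>>> send_rows(commands=[{"delta_pos": [0,0,0.8],"yaw": 0},{"delta_pos": [0,-1,2],"yaw": 0},{"delta_pos": [0,-2,2.5],"yaw": 0},{"delta_pos": [0,-2,2],"yaw": 0},{"delta_pos": [0,-2,2],"yaw": 0},{"delta_pos": [0,-2,2],"yaw": 0},{"delta_pos": [0,0,0],"yaw": 0}])

```text
t: 56.3
tcp_pos: [0.4682, 0.0861, 0.1699]
tool_rot: [0.703, 0.706, 0.082, 0.001]
force: [1.2, 0.3, -0.6]
finger_gap: -0.0
```

```bash
python3 st.py; python3 - <<'E'
from h import *
im,C=shot('wrist','w14'); print(frac(im,C))
strips(im,C,'st14'); a=cv2.imread('pics/st14.png'); cv2.imwrite('pics/c14.png',np.hstack([a[:384],im[:,140:440]]))
E
```

```text
56.3 tcp [0.4682 0.0861 0.1699] box [-0.1239 -0.0177  0.1639] yaw 1.581 z [ 0.116  0.114 -0.987] F [ 1.2  0.3 -0.6] gap -0.0 q6 -0.29
[(np.float64(0.86), np.float64(0.88)), (np.float64(0.14), np.float64(0.71)), (np.float64(0.04), np.float64(0.85))]
```

View pics/c14.png

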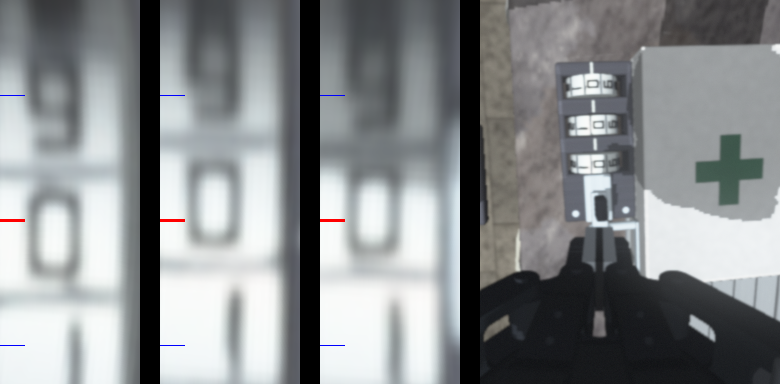

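```bash
python3 - <<'E'
from h import *
im=cv2.imread('pics/w14.png'); C=cam('wrist'); g=im[185:230,245:275].max(2)<45
ys,xs=np.nonzero(g); print(xs.min()+245,xs.max()+245,ys.min()+185,ys.max()+185)
print(B.b(onz(C,[(xs.mean()+245,ys.min()+185),(xs.mean()+245,ys.mean()+185),(xs.mean()+245,ys.max()+185)],.0715)))
print(manip.sense()['force']); 
E
```

```text
Traceback (most recent call last):
ValueError: zero-size array to reduction operation minimum which has no identity
```

```bash
python3 - <<'E'
from h import *
im=cv2.imread('pics/w14.png'); C=cam('wrist'); r=im[188:228,248:274].max(2); g=r<r.min()+25
ys,xs=np.nonzero(g); print(r.min(),xs.min()+248,xs.max()+248,ys.min()+188,ys.max()+188)
print(B.b(onz(C,[(xs.mean()+248,y+188) for y in(ys.min(),np.median(ys),ys.max())],.0655)))
# lid front-edge height check: top corners expected pixels
print(proj(C,B.w([[-.074,.1,.066],[-.074,-.02,.066]])))
E
```

```text
59 256 266 196 219
[[-0.1108339  -0.01323902  0.0595    ]
 [-0.11125077 -0.02350948  0.0595    ]
 [-0.11163781 -0.03304435  0.0595    ]]
[[303.83189245  49.2210445 ]
 [306.14618342 202.69501911]]
```

```bash
python3 - <<'E'
from h import *
M=np.array([[.99927,-.0377,.0058],[-.0377,-.99927,0.006],[.0058,-.006,-1]])
C3=cam('wrist',dict(tool_rot=R.from_matrix(M).as_quat(),tcp_pos=[.46235401,.12151352,.15311005])); C14=cam('wrist')
z=lambda x,y:(140+x/2.8,100+y/2.8)
def meas(im,C,roi,s):
    x0,x1,y0,y1=roi; r=im[y0:y1,x0:x1].max(2); g=(r<r.min()+25).astype(np.uint8); n,l,st,c=cv2.connectedComponentsWithStats(g); k=1+st[1:,4].argmax()
    x,y,w,h,_=st[k]; P=B.b(onz(C,[(x+x0,y+y0),(x+x0+w,y+y0+h)],.0715)); print('thumb bbox',x+x0,y+y0,w,h,P[:,1].round(4),'mid',P[:,1].mean().round(4),'screws',B.b(onz(C,s,.04))[:,:2].round(4).tolist())
meas(cv2.imread('pics/w3.png'),C3,(292,332,150,182),[z(500,77),z(505,233)])
meas(cv2.imread('pics/w14.png'),C14,(248,274,188,228),[(572-340,210),(627-340,210)])
E
```

```text
thumb bbox 300 158 27 15 [-0.014  -0.0335] mid -0.0237 screws [[-0.0837, -0.0336], [-0.1307, -0.034]]
thumb bbox 256 196 11 24 [-0.0118 -0.0326] mid -0.0222 screws [[-0.1351, -0.0298], [-0.0839, -0.0334]]
```

```bash
python3 -c "
from station import manip
print(manip.sign_off(), manip.sense()['t'])"
```

```text
the job is handed in; nothing more can be done
the job is handed in; nothing more can be done
```

The job is done and handed in at about 57 s of simulated time; `sign_off` gives no verdict. Two medicines were there: the red-lidded pot and one carton. I left the can with the gold lid on the draining board because it measured about 70 mm tall, too tall to be a pot.

I set the wheels to 2-9-7, slid the latch back and raised the lid to about 1.82 rad. The carton went upright in the right back bay and the pot lid-up in the right front bay. I then lowered the lid while holding its bail, slid the latch home and rolled the wheels to 0-0-0.

**Last checks**
- **Wheels:** the strips show 0 on top of all three. The offsets are about -0.14, +0.14 and +0.04 of a digit, which is within 0.09 rad.
- **Medicines, seen before closing:** in the box frame the carton was at (31, -49) mm and the pot at (-28, -52) mm, both inside their bays.
- **Lid:** the bail read 0.006 rad, pushed down against 43 N.
- **Latch:** an absolute camera reading put it about 4 mm off home. Measured against the housing screws, it is within 1 mm of where it stood at the start. It also stopped hard when pushed, and the wheels turned afterwards, so I took it as home.
- **Mug and timer:** I never steered the arm near either one, but I did not measure their positions at the end.

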